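Shut and latch the bottle carrier

ROBOT

A 6-joint arm with a two-finger parallel gripper is mounted at the origin on a cart in front of the work surface, level with it; the furniture and walls round the work are solid. World frame = base frame: x ahead of the robot, y to its left, z up, the work surface at z = 0. Lengths are in m, angles in rad, forces in N, time in s.
With the tool pointing down it reaches from about 0.35 to 0.85 m from the base axis. Payload 8.1 kg.
Tool frame: the origin (TCP) lies midway between the tips of the shut fingers; the grasp point (between the pads) lies robot.grasp_offset behind it (robot.grasp_offset is the distance from the TCP to the grasp point, in m); z points along the fingers, y is the direction in which the jaws open and shut (so a half turn about z gives the same grasp; the last joint's range is limited). The gripper opens to 93 mm and grips with 3 to 60 N. Pads are 15 mm wide; open, the fingers measure 128 mm over their backs; the gripper's body (75 mm by 188 mm) begins 65 mm behind the grasp point.
Start: joints at [1.027, 0.13, 1.488, -0, 1.523, -0.085], TCP at [0.266, 0.538, 0.219] pointing down, gripper open.
Joint ranges: [-2.96, 2.96], [-0.89, 2.26], [0.02, 2.5], [-1.34, 4.48], [0, 2.73], [-2.66, 2.66]. Speed limits (rad/s): [2.39, 2.39, 2.79, 3.14, 3.14, 3.14].

INTERFACE

Orientations are given as a rotation vector (axis times angle).
In Python, from plant import robot gives the robot as it stands.
- The arm moves only by the shell command python3 -m handwheel 'ROWS' [OPENING] [FORCE]. ROWS is text: rows parted by semicolons, each of 6 numbers parted by spaces: the shift along the world's x, y, z each as a share of 0.3 m, from -1 to 1, then the turn, a rotation vector about the world's x, y, z each as a share of 45 degrees, from -1 to 1. A call has 1 to 5 rows; each row is the pose to reach, as a shift and turn from the pose commanded when the call began; what a row does not reach only later rows make up. A row lasts 1/10 s, in which the tool goes at most 50 mm and 8.59 degrees, less where a joint would pass 70% of its speed; a pose out of reach is approached as far as the arm can. A call with a number of a shift or a turn outside -1 to 1 is refused whole. A call with a gripper value outside its range is refused whole. OPENING is the closure, from -1 (fully open) to 1 (shut), set as the call begins (- or left out, the last holds). The fingers move at their own pace and stop on an object; FORCE is the grip in N (left out, the last holds). Time passes only in rows, so rows that repeat a pose let the fingers close. It gives the time, the measured TCP pose, the force and the opening at its end, in the units of the state.
- robot.read_state(): the state, without advancing time (a new reading comes with each control period).
- robot.read_camera(name): name is "scene" or "top"; returns (picture, depth): 400x640x3 uint8, red, green, blue; 400x640 float32, m along the optical axis (not along the pixel's ray), 0 where there is no reading.
- robot.camera_model(name): a dict with "camera_matrix" (3x3 intrinsics, pixels), "dist" ([k1, k2, p1, p2, k3] as OpenCV has them; the pictures are not rectified), "pose" (4x4, takes a point from camera to world coordinates). Camera axes: x right, y down, z forward; pixel columns grow to the right and rows downward; lengths in m; the calibration is good to about 2 mm. A picture is of the moment at which its call begins. camera_model takes no time and is no camera call.
- robot.close_job(): hands the job in, once; it reports no verdict.
Trained networks look in the newest picture that a camera, given by its name, has taken for a name from the list of things; names that differ only in an ending like _2 or _b are one class to them, and where a whole thing is asked for, a point or a joint stands for the part that bears it (a point fixed in the world has none). Each returns a list of dicts, best first, with "conf" (0 to 1); they miss things now and then, are a little off and sometimes report something else, mostly with a low value. They report only what shows in the picture. A call takes as long as a camera call.
- robot.look_for(camera, query): "rect" ([centre column, centre row, width, height] in pixels, round what is visible of it).
- robot.silhouettes(camera, query): "pixels" (400x640 bool, what is visible of it) and "rect" ([centre column, centre row, width, height] in pixels, round what is visible of it).
- robot.tip_of(camera, query): "at" ([row, column] in pixels: a listed point, or the origin of a listed thing).
The state is a dict: "t": time; "q": joint angles; "dq": joint speeds; "joint_torque": joint torques, N m; "tool_pos": TCP position; "orientation": TCP orientation; "force": force on the tool from outside, world axes, zero at the start; "wrist_torque": the same for the moment, N m; "opening": finger opening in m.
Only numpy, scipy, OpenCV 4.12 (cv2) and the standard library are available. Lean on these libraries where they do the work, as an engineer would, in place of code of your own. Each camera call takes 0.05 s, during which the arm holds its last target.

TASK

The four reagent bottles are packed and the carrier is ready to be wheeled away. Lower its lid onto the gasket without letting it drop, swing the steel loop of the front latch over the hook on the lid, and throw the latch lever down flat against the case so that the lid is drawn down tight. Leave everything else on the cart where it stands.

Things in the scene. Friction and masses are not known exactly. Their poses are not given: they have to be found in the camera images.
- carrier: Open-topped white plastic bottle carrier, fixed to the cart. 124 mm from hinge side to front (its x), 132 mm wide (its y), 90 mm high to its rim, which has a 6 mm flange. Origin: centre of its underside. Its -x axis points out of the front, where the latch is; +x to the hinge side; z up.
- carrier_lid (a joint): Opening angle of the grey lid (0.25 kg, hinged on the carrier's +x side), rad: 0 hard down on the base, 1.75 fully open. Hinge friction holds it near upright; below about 0.9 rad it falls if let go. Laid down, it rests on a stiff springy gasket at about 0.04 rad (front edge 5 mm high; about 12 N per mm); the latch draws it to about 0.01 rad.
- hinge_line (a point): Middle of the lid's hinge axis: 70 mm toward +x from the carrier's origin and 92.5 mm up. The axis runs along the carrier's y.
- lid_handle (a point): Middle of the round grip bar (12 mm thick, straight for 80 mm, along the carrier's y) of the steel stirrup handle on the lid, 42 mm clear of the lid's top to its centre. With the lid shut it is 100 mm toward -x of the hinge axis and 67.5 mm above it, 160 mm up (lid's top: 118 mm). It turns with the lid.
- hook_seat (a point): Where the loop's bar (its centre) sits when hooked: trough of the 26 mm wide steel hook on the lid's front, turning with the lid. Lid shut: 80 mm toward -x of the carrier's origin, 108 mm up, 18 mm off the lid's front wall. The upturned lip, 6 mm outward, rises 2 mm above this point: the bar's centre must pass 7 mm or more above it. The trough's back slopes: a bar dropped behind the lip slides in.
- latch_lever (a joint): Latch lever, rad: 0 hanging against the case front (latched), 1.57 straight out, 2.88 upper stop; friction (0.03 N m) holds it. With the loop hooked, 1 to 3 N square to its outer (upper) face near the end takes it from 1.4 to 0.4 rad, and it springs back if let go; below about 0.3 it snaps shut over centre. Pushed level on its end at about 1 rad it jams: press square to its face, round the pivot.
- lever_pivot (a point): Middle of the lever's pivot, on the carrier: 80 mm toward -x from its origin (18 mm in front of the front wall), 78 mm up.
- lever_tip (a point): Middle of the lever's free end, 58 mm from its pivot. The lever is a steel plate 30 mm wide, 4 mm thick, its last 12 mm bent outward. The hook above stands 10 mm further out than the lever's pivot, so an upright finger meets the hook before the lever is quite shut; the snap over centre (or a tilted finger) does the rest.
- latch_loop (a joint): Angle of the steel loop relative to the lever, rad: 0 as latched (straight up from a hanging lever), 2.83 folded back along the lever. It swings freely on a pin on the lever, 11 mm from the lever's pivot (22 degrees off the lever's length, to the case side when it hangs), and falls by its weight: outward onto the lever or, once leaned inward past upright, against the lid.
- loop_bar (a point): Middle of the loop's cross bar: round steel bar, 9 mm thick, 56 mm long with domed ends, along the carrier's y, 41.3 mm from the loop's pin. The loop's two side wires (4.4 mm) stand 19.5 mm either side of the middle. The bar can be pinched by its two ends (56 mm apart) and carried; lever and loop follow.
- mini_centrifuge: Bystander: small white centrifuge, 161 x 150 x 98 mm, fixed; origin under its middle.
- tip_box: Bystander: blue pipette tip box with clear lid, 85 x 118 x 64 mm, loose; origin under its middle.
- beaker: Bystander: glass beaker, 53 mm wide, 66 mm high, loose; origin under its middle.
- acid_bottle: Bystander: brown bottle, 60 mm wide, 121 mm high, loose; origin under its middle.
- cone_case: Bystander: flat round case, 61 mm wide, 24 mm high, loose; origin under its middle.
- marker_black: Bystander: black marker pen 138 mm long (its y), loose, lying on the cart; origin under its middle.
- marker_blue: Bystander: blue marker pen 138 mm long (its y), loose, lying on the cart; origin under its middle.

How it is judged:
By the outcome, as a careful person would: the job done as asked, in the order asked, and still so for the second after the job is handed in, with the robot touching nothing.
It also fails if it takes over 64 s, if anything falls off the work surface, if the arm or the gripper's body presses on something with over 40 N, if the wrist force passes 120 N, or if a joint passes its speed limit or range.

## Working session

There is one attempt and no reset: what is moved stays moved. The work goes in short steps, Python scripts to look and compute and a shell command to move; the robot and the scene stay as the last step left them, time stands still between calls to the robot, and variables do not carry over. Pictures are saved under pics/ and viewed, and the job is handed in when it is done.

```bash
ls; mkdir -p pics
python3 - <<'E'
from plant import robot
import cv2,numpy as np
s=robot.read_state();print({k:np.round(v,3) for k,v in s.items()}); print(robot.grasp_offset)
for c in("scene","top"):
    p,d=robot.read_camera(c);cv2.imwrite(f"pics/{c}0.png",p[:,:,::-1]);np.save(f"{c}0d.npy",d)
    m=robot.camera_model(c);print(c,np.round(m["camera_matrix"],1).tolist(),np.round(m["dist"],3),np.round(m["pose"],3).tolist())
E
```

```text
pics
{'t': np.float64(0.0), 'q': array([ 1.027,  0.131,  1.489, -0.   ,  1.523, -0.085]), 'dq': array([ 0.001,  0.   ,  0.   ,  0.001, -0.   , -0.   ]), 'joint_torque': array([-1.0000e-03, -5.5984e+01, -4.9177e+01,  7.7000e-02,  3.5000e-02,
       -0.0000e+00]), 'tool_pos': array([0.265, 0.537, 0.218]), 'orientation': array([-7.140e-01, -3.059e+00,  3.000e-03]), 'force': array([ 0.084, -0.313, -0.593]), 'wrist_torque': array([ 0.047, -0.044,  0.026]), 'opening': np.float64(0.093)}
0.0188
scene [[418.7, 0.0, 320.7], [0.0, 418.7, 188.7], [0.0, 0.0, 1.0]] [-0.109  0.     0.     0.     0.   ] [[0.711, -0.315, 0.629, -0.104], [-0.704, -0.322, 0.633, -0.654], [0.003, -0.893, -0.451, 0.561], [0.0, 0.0, 0.0, 1.0]]
top [[398.7, 0.0, 317.4], [0.0, 398.7, 201.3], [0.0, 0.0, 1.0]] [-0.072  0.     0.     0.     0.   ] [[0.008, -0.991, 0.136, 0.419], [-1.0, -0.011, -0.022, 0.01], [0.024, -0.136, -0.99, 0.946], [0.0, 0.0, 0.0, 1.0]]
```

View pics/scene0.png

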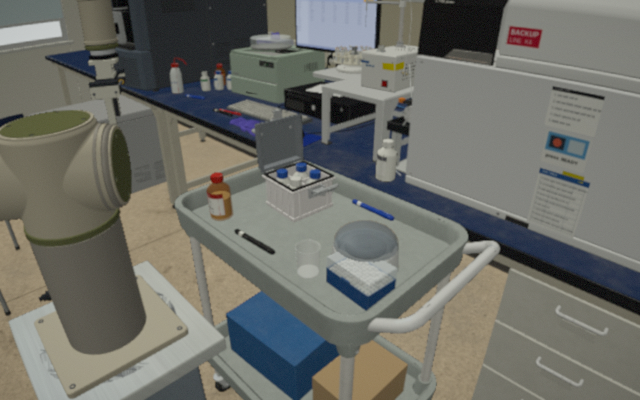

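View pics/top0.png

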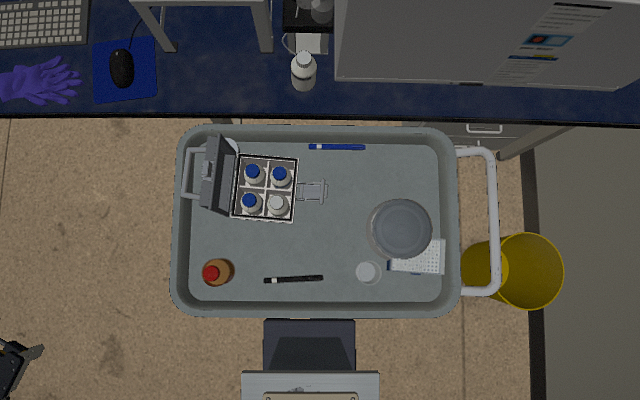

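```bash
cat > h.py <<'E'
from plant import robot
import cv2,numpy as np
def ray(c,px):
    m=robot.camera_model(c);u=cv2.undistortPoints(np.array([[px]],float),np.array(m["camera_matrix"]),np.array(m["dist"]))[0,0]
    return np.array(m["pose"]),np.array([u[0],u[1],1.])
def deproj(c,px,d):
    P,r=ray(c,px);return P[:3,:3]@(r*d)+P[:3,3]
def atz(c,px,z):
    P,r=ray(c,px);w=P[:3,:3]@r;return P[:3,3]+w*(z-P[2,3])/w[2]
def proj(c,X):
    m=robot.camera_model(c);P=np.linalg.inv(np.array(m["pose"]));r,_=cv2.Rodrigues(P[:3,:3])
    return cv2.projectPoints(np.array(X,float).reshape(-1,1,3),r,P[:3,3].copy(),np.array(m["camera_matrix"]),np.array(m["dist"]))[0][:,0]
def cloud(c,d,mask):
    v,u=np.nonzero(mask&(d>0));m=robot.camera_model(c)
    n=cv2.undistortPoints(np.stack([u,v],1).astype(float)[:,None],np.array(m["camera_matrix"]),np.array(m["dist"]))[:,0]
    P=np.array(m["pose"]);z=d[v,u];return (np.c_[n,np.ones(len(n))]*z[:,None])@P[:3,:3].T+P[:3,3]
def tri(p1,p2):
    A=[];o=[]
    for c,p in(("scene",p1),("top",p2)):
        P,r=ray(c,p);w=P[:3,:3]@r;w/=np.linalg.norm(w);M=np.eye(3)-np.outer(w,w);A.append(M);o.append(M@P[:3,3])
    X=np.linalg.lstsq(np.vstack(A),np.hstack(o),rcond=None)[0]
    return X,[np.linalg.norm(M@X-b) for M,b in zip(A,o)]
E
python3 - <<'E'
from h import *
D={c:np.load(f"{c}0d.npy") for c in("scene","top")}
for q in["carrier","hinge_line","lid_handle","hook_seat","lever_pivot","lever_tip","loop_bar"]:
    a={}
    for c in("scene","top"):
        r=robot.tip_of(c,q)
        for x in r[:2]:
            rr,cc=x["at"];d=D[c][int(round(rr)),int(round(cc))]
            print(q,c,round(x["conf"],2),np.round([cc,rr],1),"depthpt",np.round(deproj(c,(cc,rr),d),3))
        if r:a[c]=r[0]["at"][::-1]
    if len(a)==2:
        X,e=tri(a["scene"],a["top"]);print("   TRI",np.round(X,4),np.round(e,4))
E
python3 - <<'E'
import cv2
for c,(x0,y0,w,h) in dict(scene=(240,105,130,110),top=(170,120,170,120)).items():
    p=cv2.imread(f"pics/{c}0.png")[y0:y0+h,x0:x0+w];cv2.imwrite(f"pics/{c}0z.png",cv2.resize(p,None,fx=4.7,fy=4.7,interpolation=cv2.INTER_CUBIC))
E
```

```text
carrier scene 0.97 [302.9 204.9] depthpt [0.526 0.045 0.039]
carrier scene 0.53 [332.5 190.3] depthpt [ 0.571 -0.016  0.088]
carrier top 0.66 [270.1 191.2] depthpt [0.563 0.097 0.055]
   TRI [ 0.5737  0.1011 -0.0015] [0.0021 0.0021]
hinge_line scene 0.66 [282.4 167.5] depthpt [0.546 0.147 0.106]
hinge_line top 0.96 [234.1 182.6] depthpt [0.575 0.173 0.089]
   TRI [0.573  0.1747 0.0889] [0.0033 0.0033]
lid_handle scene 0.84 [265.3 128.9] depthpt [0.54  0.205 0.202]
lid_handle top 0.72 [188.5 171.9] depthpt [0.577 0.242 0.192]
lid_handle top 0.59 [362.7 273.9] depthpt [ 0.377 -0.119  0.001]
   TRI [0.5759 0.247  0.1832] [0.0034 0.0034]
hook_seat scene 0.6 [275.1 112.4] depthpt [0.562 0.188 0.246]
hook_seat top 0.9 [206. 168.] depthpt [0.572 0.193 0.251]
   TRI [0.572  0.1968 0.2423] [0.0022 0.0022]
lever_pivot scene 0.98 [318.  190.6] depthpt [0.544 0.008 0.088]
lever_pivot top 0.64 [301.7 191.2] depthpt [0.559 0.025 0.084]
   TRI [0.5605 0.0251 0.0756] [0.0001 0.0001]
lever_tip scene 0.53 [332.9 189.1] depthpt [ 0.568 -0.02   0.093]
lever_tip top 0.91 [324.8 187.9] depthpt [ 0.563 -0.025  0.105]
   TRI [ 0.5642 -0.0246  0.0967] [0.0008 0.0008]
loop_bar scene 0.59 [324.2 190.3] depthpt [ 0.537 -0.02   0.101]
loop_bar top 0.68 [321.7 191.4] depthpt [ 0.555 -0.018  0.107]
   TRI [ 0.5524 -0.0142  0.0948] [0.0065 0.0065]
```

Run:
```python
from h import *
print(robot.read_state()["t"])
```

```text
0.8
```

View pics/scene0z.png

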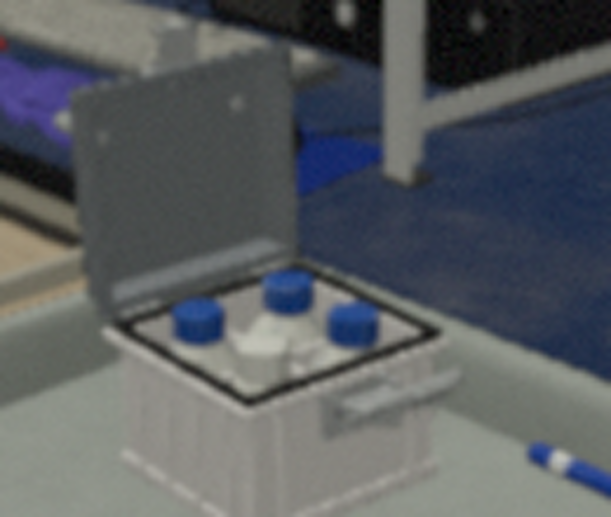

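View pics/top0z.png

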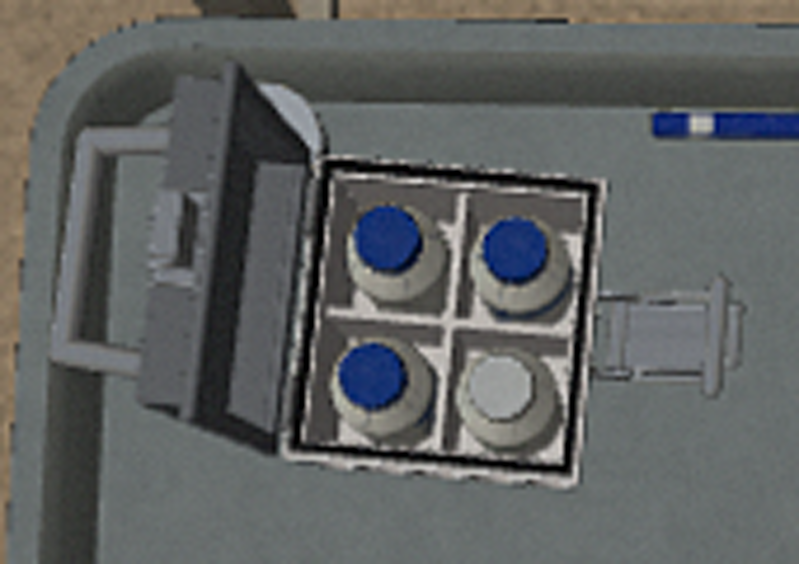

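Run:
```python
from h import *
d=np.load("top0d.npy");m=np.zeros(d.shape,bool);m[140:240,215:305]=1
P=cloud("top",d,m)
r=P[(P[:,2]>.083)&(P[:,2]<.097)&(P[:,1]>.02)]
print(len(r));b=cv2.minAreaRect(r[:,:2].astype(np.float32)*1000);print(b)
s=robot.silhouettes("top","carrier")
for x in s[:1]:
    Q=cloud("top",d,x["pixels"]);q=Q[(Q[:,2]>.083)&(Q[:,2]<.096)];print(x["conf"],len(q),cv2.minAreaRect(q[:,:2].astype(np.float32)*1000))
# lever/loop points
m[:]=0;m[165:215,297:335]=1
L=cloud("top",d,m);L=L[(L[:,2]>.05)];
for y in np.arange(-.04,.05,.01):
    k=L[(abs(L[:,1]-y)<.005)]
    if len(k):print(round(y,3),len(k),"z",np.round(np.percentile(k[:,2],[10,50,90]),3),"x",np.round([k[:,0].min(),k[:,0].max()],3))
# handle
m[:]=0;m[140:205,175:235]=1
H=cloud("top",d,m)
for lo,hi in((.21,.23),(.23,.26)):
    k=H[(H[:,1]>lo)&(H[:,1]<hi)&(H[:,2]>.12)];
    if len(k):print(lo,len(k),np.round(np.percentile(k,[5,50,95],axis=0),3).tolist())
k=H[(H[:,2]>.225)];print(np.round(np.percentile(k,[5,50,95],axis=0),3).tolist())
for q in("mini_centrifuge","tip_box","acid_bottle","cone_case"):
    for c in("scene","top"):
        t=robot.look_for(c,q);print(q,c,[(round(x["conf"],2),np.round(x["rect"])) for x in t[:1]])
```

```text
1097
((565.7369384765625, 98.10520935058594), (155.6450958251953, 144.45802307128906), 85.76070404052734)
0.97 1167 ((564.4569702148438, 80.83786010742188), (190.27455139160156, 144.45802307128906), 85.76070404052734)
-0.03 37 z [0.105 0.106 0.109] x [0.541 0.57 ]
-0.02 94 z [0.103 0.106 0.108] x [0.529 0.583]
-0.01 98 z [0.093 0.096 0.103] x [0.531 0.578]
0.0 95 z [0.088 0.091 0.094] x [0.536 0.579]
0.01 77 z [0.081 0.087 0.089] x [0.537 0.581]
0.02 91 z [0.08  0.083 0.085] x [0.538 0.579]
0.03 56 z [0.079 0.083 0.087] x [0.539 0.616]
0.04 18 z [0.069 0.089 0.091] x [0.542 0.616]
0.21 106 [[0.523, 0.211, 0.192], [0.616, 0.222, 0.196], [0.625, 0.229, 0.199]]
0.23 392 [[0.529, 0.233, 0.19], [0.573, 0.245, 0.194], [0.621, 0.253, 0.197]]
[[0.518, 0.18, 0.225], [0.569, 0.189, 0.23], [0.621, 0.201, 0.253]]
mini_centrifuge scene [(0.32, array([324., 191.,  21.,   9.]))]
mini_centrifuge top []
tip_box scene []
tip_box top [(0.65, array([416., 256.,  60.,  34.]))]
acid_bottle scene [(0.82, array([220., 199.,  25.,  50.]))]
acid_bottle top [(0.93, array([217., 271.,  30.,  32.]))]
cone_case scene []
cone_case top []
```

```bash
cat > g.py <<'E'
import sys;from h import *
from scipy.spatial.transform import Rotation as R
O=np.array([.5666,.1049,0]);ya=np.deg2rad(85.76);ex=np.array([np.cos(ya),np.sin(ya),0]);ey=np.array([-ex[1],ex[0],0]);ez=np.array([0,0,1.])
def W(x,y,z):return O+(ex*x+ey*y)/1000+ez*z/1000
def goal(p,th,jaw,off=0):
    """p carrier mm; th tilt deg: fingers lean so that they point down and toward sign(th)*(-x); off mm from TCP back to p"""
    t=np.deg2rad(th);zt=-np.cos(t)*ez-np.sin(t)*ex
    yt=(np.cos(t)*ex-np.sin(t)*ez) if jaw=='x' else -ey
    M=np.c_[np.cross(yt,zt),yt,zt];return W(*p)+zt*off/1000,M
def show(p,th,jaw,off=0):
    s=robot.read_state();T,M=goal(p,th,jaw,off)
    dp=(T-s["tool_pos"]);rv=R.from_matrix(M@R.from_rotvec(s["orientation"]).as_matrix().T).as_rotvec()
    print("t",round(float(s["t"]),2),"TCP target",np.round(T,4),"dp",np.round(dp,4),"ROW",*np.round(dp/.3,4),*np.round(rv/np.deg2rad(45),4))
def where():
    s=robot.read_state();d=(s["tool_pos"]-O)*1000;Rm=R.from_rotvec(s["orientation"]).as_matrix()
    print("t",round(float(s["t"]),2),"carrier mm",np.round([d@ex,d@ey,d[2]],1),"tool z (ex,ey,ez)",np.round([Rm[:,2]@e for e in(ex,ey,ez)],3),"F",np.round(s["force"],1),"op",round(float(s["opening"])*1000,1))
E
python3 - <<'E'
from g import *
show((141.5,0,189.5),20,'x',13-100)
show((141.5,0,189.5),20,'x',13)
E
```

```text
t 1.25 TCP target [0.5793 0.2757 0.2713] dp [ 0.3135 -0.2623  0.0526] ROW 1.0451 -0.8742 0.1753 -0.4314 0.1177 0.4849
t 1.25 TCP target [0.5767 0.2416 0.1773] dp [ 0.311  -0.2964 -0.0414] ROW 1.0367 -0.9879 -0.1379 -0.4314 0.1177 0.4849
```

```bash
python3 -m handwheel '0.2 -0.1 0.22 0 0 0; 0.35 -0.25 0.3 -0.2 0.06 0.25; 0.5 -0.4 0.32 -0.3 0.09 0.35; 0.65 -0.5 0.32 -0.43 0.12 0.48; 0.75 -0.6 0.3 -0.43 0.12 0.48' 0.4
python3 - <<'E'
from g import *
where();show((141.5,0,189.5),20,'x',13-80)
E
```

```text
t: 1.75
tool_pos: [0.4441, 0.3993, 0.3056]
orientation: [-0.112, -3.076, 0.546]
force: [0.3, 0.9, -0.7]
opening: 0.0578
t 1.75 carrier mm [284.5 143.9 305.6] tool z (ex,ey,ez) [-0.344  0.002 -0.939] F [ 0.3  0.9 -0.7] op 57.8
t 1.75 TCP target [0.5788 0.2689 0.2525] dp [ 0.1347 -0.1304 -0.0531] ROW 0.4489 -0.4348 -0.1771 0.003 -0.0035 -0.001
```

```bash
python3 -m handwheel '0.15 -0.15 0 0 0 0; 0.25 -0.25 -0.08 0 0 0; 0.25 -0.25 -0.08 0 0 0;0.25 -0.25 -0.08 0 0 0'
python3 - <<'E'
from g import *
where();show((141.5,0,189.5),20,'x',13-80)
show((141.5,0,189.5),20,'x',13)
E
```

```text
t: 2.15
tool_pos: [0.5183, 0.3226, 0.2796]
orientation: [-0.124, -3.074, 0.544]
force: [-0.2, 1.1, -0.2]
opening: 0.0291
t 2.15 carrier mm [213.5  64.2 279.6] tool z (ex,ey,ez) [-0.343  0.006 -0.939] F [-0.2  1.1 -0.2] op 29.1
t 2.15 TCP target [0.5788 0.2689 0.2525] dp [ 0.0604 -0.0537 -0.0271] ROW 0.2014 -0.1791 -0.0904 0.0011 -0.0043 0.0094
t 2.15 TCP target [0.5767 0.2416 0.1773] dp [ 0.0584 -0.081  -0.1023] ROW 0.1947 -0.2701 -0.341 0.0011 -0.0043 0.0094
```

```bash
python3 -m handwheel '0.15 -0.14 -0.07 0 0 0; 0.15 -0.14 -0.07 0 0 0;0.15 -0.14 -0.07 0 0 0;0.15 -0.14 -0.07 0 0 0'
python3 - <<'E'
from g import *
where();show((141.5,0,189.5),20,'x',13-80)
show((141.5,0,189.5),20,'x',13)
p,d=robot.read_camera("scene");cv2.imwrite("pics/s1.png",cv2.resize(p[60:260,180:440,::-1],None,fx=3,fy=3))
p,d=robot.read_camera("top");cv2.imwrite("pics/t1.png",cv2.resize(p[90:270,150:350,::-1],None,fx=3,fy=3))
E
```

```text
t: 2.55
tool_pos: [0.5619, 0.2838, 0.2607]
orientation: [-0.119, -3.077, 0.54]
force: [-0.2, -0.3, 0.5]
opening: 0.0282
t 2.55 carrier mm [178.1  17.9 260.7] tool z (ex,ey,ez) [-0.341  0.003 -0.94 ] F [-0.2 -0.3  0.5] op 28.2
t 2.55 TCP target [0.5788 0.2689 0.2525] dp [ 0.0169 -0.015  -0.0082] ROW 0.0562 -0.0499 -0.0275 -0.0019 -0.0018 0.0045
t 2.55 TCP target [0.5767 0.2416 0.1773] dp [ 0.0148 -0.0423 -0.0834] ROW 0.0495 -0.1409 -0.278 -0.0019 -0.0018 0.0045
```

View pics/s1.png

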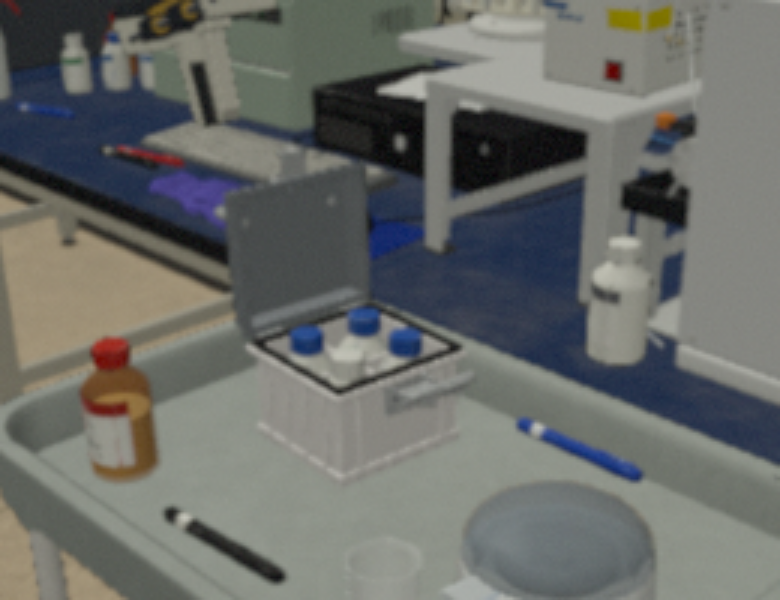

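View pics/t1.png

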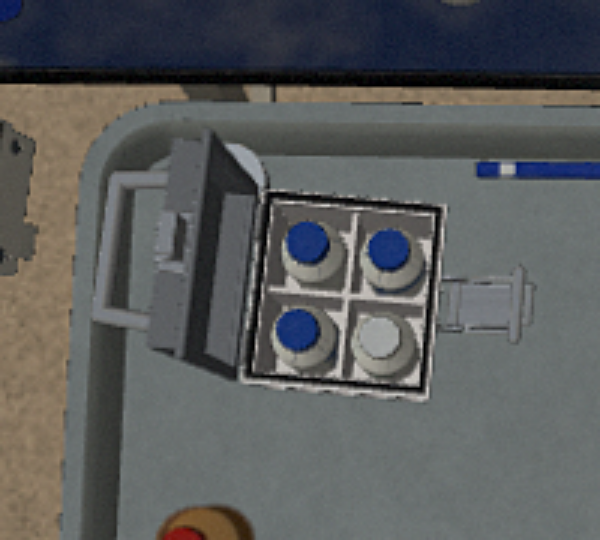

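Run:
```python
from g import *
s=robot.read_state();T=s["tool_pos"];z=R.from_rotvec(s["orientation"]).as_matrix()[:,2]
for c in("scene","top"):print(proj(c,[T,T-.1*z,T-.2*z,W(141.5,0,189.5)]).round(0).tolist())
p,d=robot.read_camera("scene");cv2.imwrite("pics/s2.png",p[:,:,::-1])
p,d=robot.read_camera("top");cv2.imwrite("pics/t2.png",p[:,:,::-1])
```

```text
[[253.0, 100.0], [244.0, 64.0], [235.0, 28.0], [267.0, 127.0]]
[[153.0, 172.0], [108.0, 157.0], [49.0, 138.0], [187.0, 172.0]]
```

View pics/s2.png

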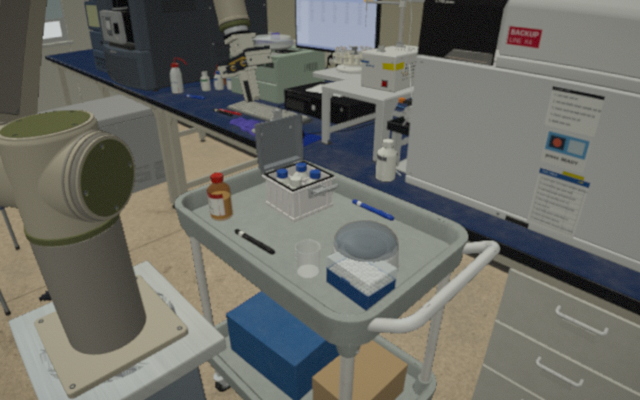

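View pics/t2.png

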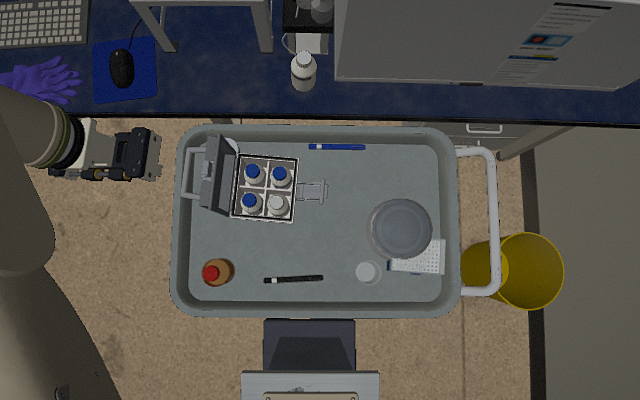

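```bash
python3 -m handwheel '0.055 -0.05 -0.027 0 0 0; 0.05 -0.08 -0.1 0 0 0;0.05 -0.095 -0.15 0 0 0;0.05 -0.095 -0.15 0 0 0'
python3 - <<'E'
from g import *
where();show((141.5,0,189.5),20,'x',13)
p,d=robot.read_camera("scene");cv2.imwrite("pics/s3.png",cv2.resize(p[60:200,200:360,::-1],None,fx=4,fy=4))
p,d=robot.read_camera("top");cv2.imwrite("pics/t3.png",cv2.resize(p[110:250,130:290,::-1],None,fx=4,fy=4))
E
```

```text
t: 3.15
tool_pos: [0.5761, 0.2534, 0.2122]
orientation: [-0.118, -3.072, 0.544]
force: [-0.1, 0.7, -0.6]
opening: 0.0281
t 3.15 carrier mm [148.8   1.5 212.2] tool z (ex,ey,ez) [-0.344  0.007 -0.939] F [-0.1  0.7 -0.6] op 28.1
t 3.15 TCP target [0.5767 0.2416 0.1773] dp [ 0.0007 -0.0119 -0.035 ] ROW 0.0022 -0.0395 -0.1165 0.0018 -0.0073 0.0051
```

View pics/t3.png

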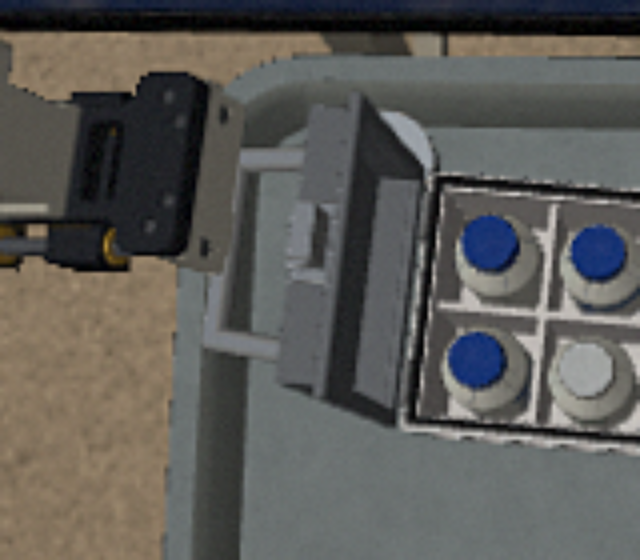

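```bash
python3 -m handwheel '0 -0.02 -0.06 0 0 0; 0.002 -0.04 -0.116 0 0 0;0.002 -0.04 -0.116 0 0 0;0.002 -0.04 -0.116 0 0 0'
python3 - <<'E'
from g import *
where();show((141.5,0,189.5),20,'x',13)
p,d=robot.read_camera("scene");cv2.imwrite("pics/s4.png",cv2.resize(p[60:200,200:360,::-1],None,fx=4,fy=4))
p,d=robot.read_camera("top");cv2.imwrite("pics/t4.png",cv2.resize(p[110:250,130:290,::-1],None,fx=4,fy=4))
E
```

```text
t: 3.65
tool_pos: [0.5785, 0.2426, 0.1814]
orientation: [-0.12, -3.078, 0.541]
force: [-0.6, -0.9, 0.5]
opening: 0.0279
t 3.65 carrier mm [138.2  -1.7 181.4] tool z (ex,ey,ez) [-0.341  0.002 -0.94 ] F [-0.6 -0.9  0.5] op 27.9
t 3.65 TCP target [0.5767 0.2416 0.1773] dp [-0.0018 -0.001  -0.0041] ROW -0.0059 -0.0033 -0.0138 -0.0013 -0.0008 0.0049
```

View pics/t4.png

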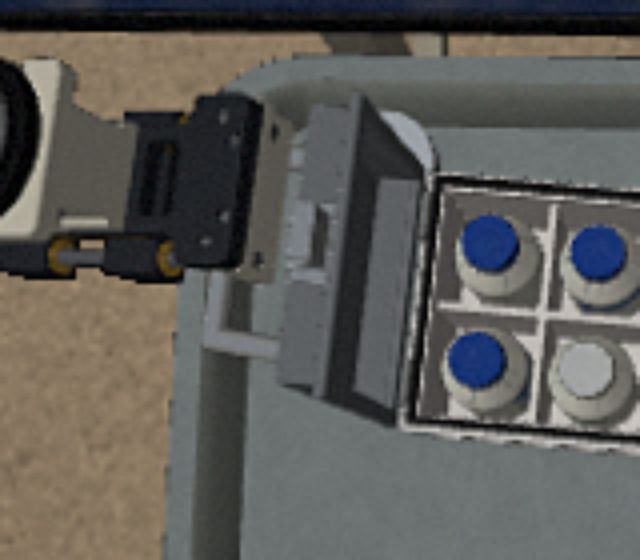

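View pics/s4.png

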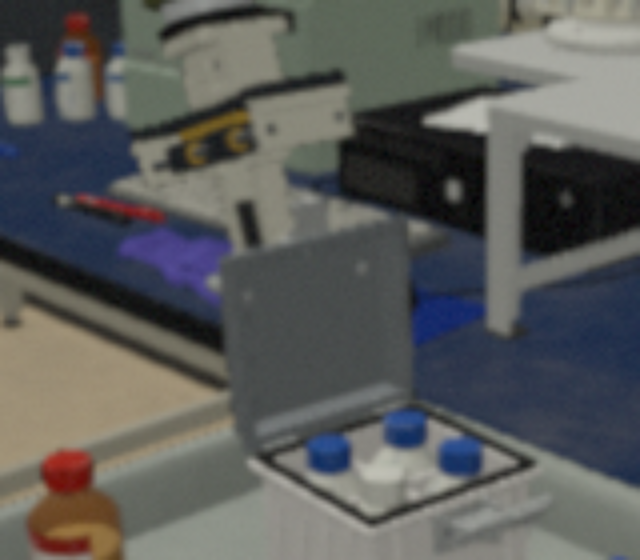

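```bash
python3 -m handwheel '-0.004 -0.004 -0.014 0 0 0;-0.004 -0.004 -0.014 0 0 0;-0.004 -0.004 -0.014 0 0 0;-0.004 -0.004 -0.014 0 0 0;-0.004 -0.004 -0.014 0 0 0' 1 8
python3 - <<'E'
from g import *
where()
E
```

```text
t: 4.25
tool_pos: [0.5771, 0.2409, 0.1762]
orientation: [-0.12, -3.077, 0.541]
force: [-1.5, 1.1, 0.7]
opening: 0.0118
t 4.25 carrier mm [136.4  -0.5 176.2] tool z (ex,ey,ez) [-0.341  0.003 -0.94 ] F [-1.5  1.1  0.7] op 11.8
```

```bash
cat > wp.py <<'E'
from g import *
def bar(al):
    a=np.deg2rad(33.98+al);return (70-120.6*np.cos(a),-.5,92.5+120.6*np.sin(a))
def rows(als,tilts,off):
    s=robot.read_state();R0=R.from_rotvec(s["orientation"]).as_matrix()
    for al,t in zip(als,tilts):
        T,M=goal(bar(al),t,'x',off);rv=R.from_matrix(M@R0.T).as_rotvec()
        print(al,t,*np.round((T-s["tool_pos"])/.3,3),*np.round(rv/np.deg2rad(45),3))
E
python3 - <<'E'
from wp import *
rows([92.4,88,83.5,79,74.5,70],[20,19,18,17,16,15],14.5)
E
```

```text
92.4 20 0.0 0.001 -0.001 -0.001 -0.002 0.005
88 19 -0.002 -0.024 0.016 0.021 -0.003 0.005
83.5 18 -0.004 -0.051 0.032 0.043 -0.005 0.005
79 17 -0.006 -0.078 0.045 0.065 -0.007 0.005
74.5 16 -0.008 -0.107 0.056 0.088 -0.008 0.005
70 15 -0.01 -0.136 0.064 0.11 -0.01 0.005
```

```bash
python3 -m handwheel '-0.002 -0.024 0.016 0.021 -0.003 0; -0.004 -0.051 0.032 0.043 -0.005 0; -0.006 -0.078 0.045 0.065 -0.007 0; -0.008 -0.107 0.056 0.088 -0.008 0; -0.01 -0.136 0.064 0.11 -0.01 0' 1 8
python3 - <<'E'
from wp import *
where();rows([70,65,60,55,50,45],[15,14,13,12,11,10],14.5)
E
```

```text
t: 4.75
tool_pos: [0.574, 0.1989, 0.1958]
orientation: [-0.122, -3.102, 0.406]
force: [-1.2, 2.0, 0.8]
opening: 0.0119
t 4.75 carrier mm [ 94.3  -0.4 195.8] tool z (ex,ey,ez) [-0.257  0.001 -0.966] F [-1.2  2.   0.8] op 11.9
70 15 0.001 0.004 -0.001 -0.002 -0.0 0.006
65 14 -0.002 -0.03 0.006 0.02 -0.002 0.006
60 13 -0.004 -0.064 0.009 0.042 -0.004 0.006
55 12 -0.007 -0.098 0.01 0.065 -0.005 0.006
50 11 -0.01 -0.132 0.008 0.087 -0.007 0.006
45 10 -0.012 -0.166 0.003 0.109 -0.009 0.006
```

```bash
python3 -m handwheel '-0.003 -0.034 0.007 0.022 -0.002 0; -0.005 -0.068 0.010 0.044 -0.004 0; -0.008 -0.102 0.011 0.067 -0.005 0; -0.011 -0.136 0.009 0.089 -0.007 0; -0.013 -0.170 0.004 0.111 -0.009 0' 1 8
python3 - <<'E'
from wp import *
where();rows([45,40,35,30,25,20],[10,9,8,7,6,5],14.5)
p,d=robot.read_camera("scene");cv2.imwrite("pics/s5.png",cv2.resize(p[60:220,200:380,::-1],None,fx=4,fy=3.7))
E
```

```text
t: 5.25
tool_pos: [0.5702, 0.1479, 0.1964]
orientation: [-0.122, -3.121, 0.271]
force: [-0.7, 0.4, -0.8]
opening: 0.0115
t 5.25 carrier mm [ 43.1  -0.5 196.4] tool z (ex,ey,ez) [-0.172  0.001 -0.985] F [-0.7  0.4 -0.8] op 11.5
45 10 0.0 0.004 0.001 -0.002 0.0 0.006
40 9 -0.002 -0.029 -0.008 0.02 -0.001 0.006
35 8 -0.004 -0.061 -0.019 0.042 -0.003 0.006
30 7 -0.007 -0.092 -0.033 0.065 -0.005 0.006
25 6 -0.009 -0.122 -0.05 0.087 -0.006 0.006
20 5 -0.011 -0.151 -0.069 0.109 -0.008 0.006
```

View pics/s5.png

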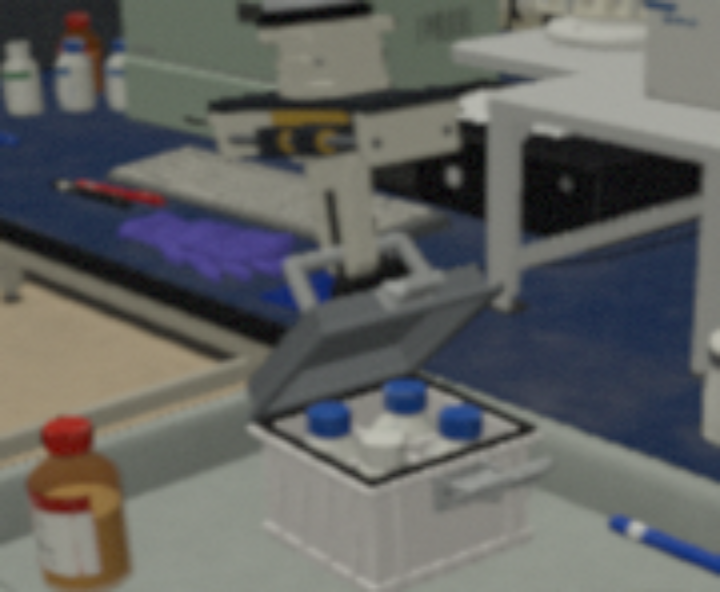

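The lid is following at about 45°, held by the gripper at crop (360,260). I'll continue.

```bash
python3 -m handwheel '-0.002 -0.033 -0.009 0.022 -0.002 0; -0.004 -0.065 -0.020 0.044 -0.003 0; -0.007 -0.096 -0.034 0.067 -0.005 0; -0.009 -0.126 -0.051 0.089 -0.006 0; -0.011 -0.155 -0.070 0.111 -0.008 0' 1 8
python3 - <<'E'
from wp import *
where();rows([20,16,12,8,5,2.5],[5,4,3,2,1,0],14.5)
E
```

```text
t: 5.8
tool_pos: [0.5668, 0.1016, 0.1748]
orientation: [-0.123, -3.132, 0.134]
force: [-0.6, 0.5, -1.8]
opening: 0.0118
t 5.8 carrier mm [ -3.3  -0.5 174.8] tool z (ex,ey,ez) [-0.085  0.001 -0.996] F [-0.6  0.5 -1.8] op 11.8
20 5 0.0 0.004 0.003 -0.002 -0.001 0.005
16 4 -0.001 -0.018 -0.015 0.02 -0.003 0.005
12 3 -0.003 -0.038 -0.033 0.042 -0.004 0.005
8 2 -0.004 -0.056 -0.054 0.064 -0.006 0.005
5 1 -0.005 -0.069 -0.07 0.086 -0.008 0.005
2.5 0 -0.006 -0.079 -0.084 0.109 -0.009 0.005
```

```bash
python3 -m handwheel '-0.001 -0.022 -0.018 0.022 -0.003 0; -0.003 -0.042 -0.036 0.044 -0.004 0; -0.004 -0.060 -0.057 0.066 -0.006 0; -0.005 -0.073 -0.073 0.088 -0.008 0; -0.006 -0.083 -0.086 0.11 -0.009 0' 1 8; python3 -m handwheel '0 0 0 0 0 0'
python3 - <<'E'
from wp import *
where();rows([5,2.5,2,1],[0]*4,14.5)
E
```

```text
t: 6.3
tool_pos: [0.5651, 0.0773, 0.1491]
orientation: [-0.123, -3.139, -0.002]
force: [-1.4, 0.5, -0.9]
opening: 0.0119
t: 6.4
tool_pos: [0.565, 0.0772, 0.1491]
orientation: [-0.124, -3.138, -0.002]
force: [-0.1, 1.0, -3.7]
opening: 0.0116
t 6.4 carrier mm [-27.8  -0.5 149.1] tool z (ex,ey,ez) [ 0.001  0.001 -1.   ] F [-0.1  1.  -3.7] op 11.6
5 0 0.001 0.013 0.016 -0.001 -0.001 0.006
2.5 0 0.0 0.003 0.002 -0.001 -0.001 0.006
2 0 0.0 0.001 -0.001 -0.001 -0.001 0.006
1 0 -0.0 -0.004 -0.006 -0.001 -0.001 0.006
```

```bash
python3 -m handwheel '0 -0.002 -0.003 0 0 0;0 -0.002 -0.003 0 0 0';python3 -m handwheel '0 -0.002 -0.003 0 0 0;0 -0.002 -0.003 0 0 0';  python3 - <<'E'
from wp import *
where()
p,d=robot.read_camera("scene");cv2.imwrite("pics/s6.png",cv2.resize(p[90:220,230:380,::-1],None,fx=5,fy=4.6))
E
```

```text
t: 6.6
tool_pos: [0.5651, 0.077, 0.1489]
orientation: [-0.122, -3.139, 0.001]
force: [-2.6, -0.8, 0.1]
opening: 0.0117
t: 6.8
tool_pos: [0.5651, 0.0768, 0.1486]
orientation: [-0.121, -3.139, 0.0]
force: [-4.7, 0.8, 3.9]
opening: 0.0117
t 6.8 carrier mm [-28.1  -0.6 148.6] tool z (ex,ey,ez) [-0.  0. -1.] F [-4.7  0.8  3.9] op 11.7
```

View pics/s6.png

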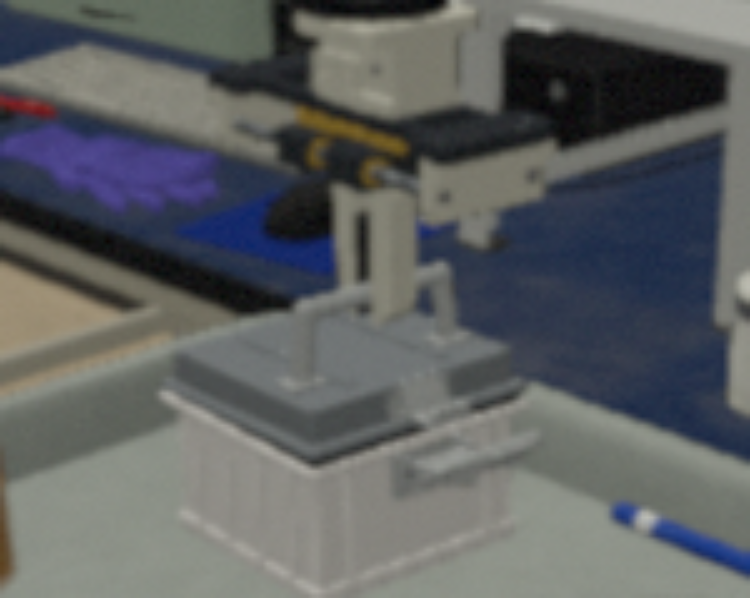

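```bash
python3 -m handwheel '0 0 0 0 0 0;0 0 0 0 0 0;0 0 0 0 0 0' 0.4; python3 -m handwheel '0 0 0.1 0 0 0;0 0 0.2 0 0 0;0 0 0.3 0 0 0;0 0 0.3 0 0 0'
python3 - <<'E'
from g import *
where();show((-123,0,200),0,'y');
p,d=robot.read_camera("scene");cv2.imwrite("pics/s7.png",cv2.resize(p[90:220,230:380,::-1],None,fx=5,fy=4.6))
p,d=robot.read_camera("top");cv2.imwrite("pics/t7.png",cv2.resize(p[130:250,210:350,::-1],None,fx=5,fy=5))
np.save("top7d.npy",d)
for q in["lid_handle","hook_seat","lever_tip","loop_bar"]:
    a={}
    for c in("scene","top"):
        r=robot.tip_of(c,q)
        if r:a[c]=r[0]["at"][::-1]
    if len(a)==2:
        X,e=tri(a["scene"],a["top"]);dd=(X-O)*1000;print(q,np.round([dd@ex,dd@ey,dd[2]],1),np.round(e,4))
E
```

```text
t: 7.15
tool_pos: [0.5655, 0.0764, 0.1481]
orientation: [0.122, 3.139, -0.001]
force: [0.2, -0.5, 0.1]
opening: 0.027
t: 7.55
tool_pos: [0.5679, 0.0764, 0.2436]
orientation: [0.122, 3.131, 0.001]
force: [0.3, 0.1, 0.2]
opening: 0.0278
t 7.55 carrier mm [-28.3  -3.4 243.6] tool z (ex,ey,ez) [ 0.001 -0.009 -1.   ] F [0.3 0.1 0.2] op 27.8
t 7.55 TCP target [ 0.5575 -0.0178  0.2   ] dp [-0.0104 -0.0942 -0.0436] ROW -0.0347 -0.314 -0.1454 0.0085 0.0086 -1.9949
lid_handle [-73.  -95.5 -23.8] [0.0834 0.0834]
lever_tip [-131.8   -7.7   92.3] [0.0004 0.0004]
loop_bar [-114.7    4.5  100.3] [0.007 0.007]
```

View pics/t7.png

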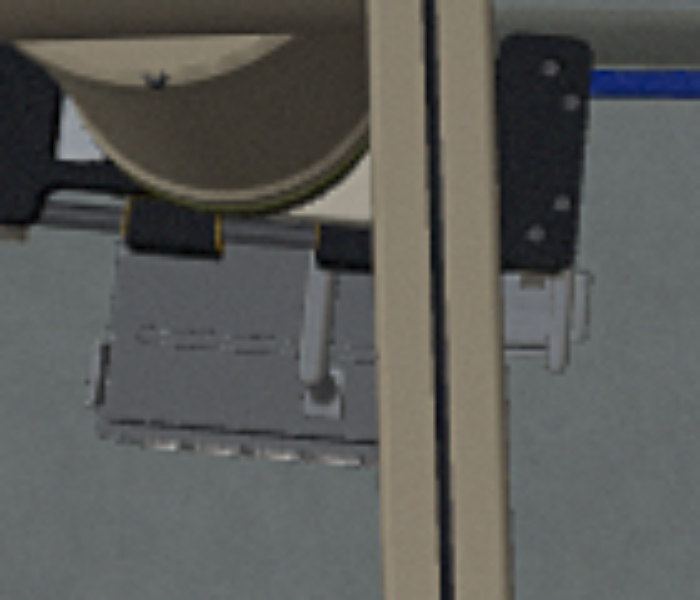

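View pics/s7.png

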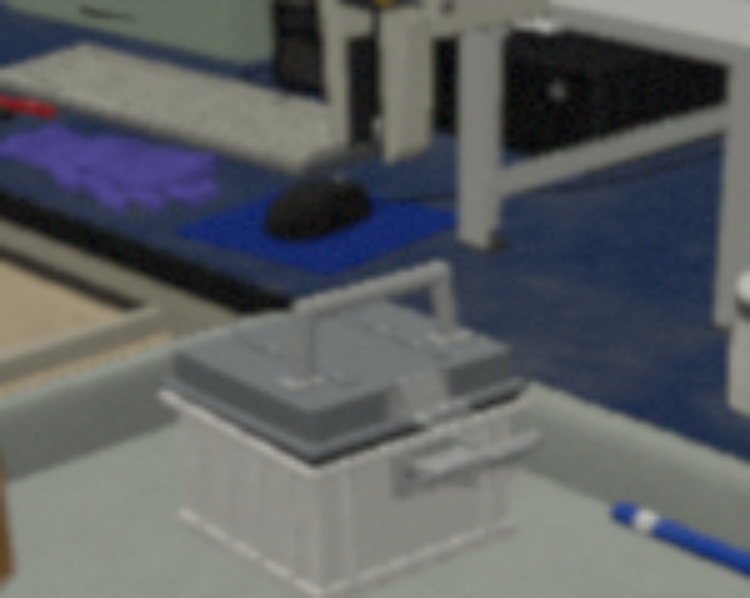

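```bash
python3 -m handwheel '-0.01 -0.08 0 0 0 -0.19;-0.015 -0.16 0 0 0 -0.38;-0.02 -0.24 -0.04 0 0 -0.57;-0.025 -0.32 -0.08 0 0 -0.76;-0.03 -0.32 -0.1 0 0 -0.95' -0.7; python3 -m handwheel '0 0 -0.01 0 0 -0.19;0 0 -0.02 0 0 -0.38;0 0 -0.03 0 0 -0.57;0 0 -0.03 0 0 -0.76;0 0 -0.03 0 0 -0.95'; python3 -m handwheel '0 0 0 0 0 -0.09;0 0 0 0 0 -0.09';python3 - <<'E'
from g import *
where();show((-123,0,160),0,'y');
s=robot.read_state();print(np.round(s["q"],2))
p,d=robot.read_camera("scene");cv2.imwrite("pics/s8.png",cv2.resize(p[90:220,230:380,::-1],None,fx=5,fy=4.6))
p,d=robot.read_camera("top");cv2.imwrite("pics/t8.png",cv2.resize(p[130:250,210:350,::-1],None,fx=5,fy=5))
for c in("scene","top"):
    r=robot.tip_of(c,"loop_bar");print(c,[(round(x["conf"],2),np.round(x["at"][::-1],1)) for x in r[:2]],proj(c,[W(-123,0,104)]).round(1))
E
```

```text
t: 8.55
tool_pos: [0.5554, -0.0222, 0.2064]
orientation: [-1.27, -2.872, 0.003]
force: [-0.7, -0.7, -0.1]
opening: 0.0633
t: 9.05
tool_pos: [0.556, -0.0196, 0.1985]
orientation: [-2.227, -2.215, 0.001]
force: [0.8, -0.6, 0.2]
opening: 0.079
t: 9.25
tool_pos: [0.5561, -0.0196, 0.1987]
orientation: [-2.299, -2.141, 0.0]
force: [0.2, -0.3, -0.5]
opening: 0.0788
t 9.25 carrier mm [-125.     1.3  198.7] tool z (ex,ey,ez) [ 0.     0.001 -1.   ] F [ 0.2 -0.3 -0.5] op 78.8
t 9.25 TCP target [ 0.5575 -0.0178  0.16  ] dp [ 0.0014  0.0019 -0.0387] ROW 0.0048 0.0063 -0.1289 -0.0003 -0.0008 -0.0036
[-0.13  0.02  1.64  0.    1.48 -0.06]
scene [] [[329.4 186.4]]
top [(0.73, array([232.2, 182. ]))] [[321.5 190.6]]
```

View pics/t8.png

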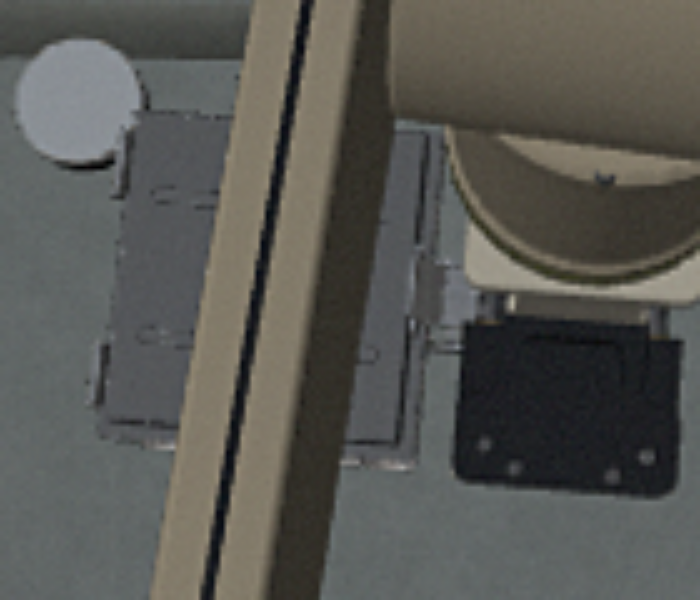

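View pics/s8.png

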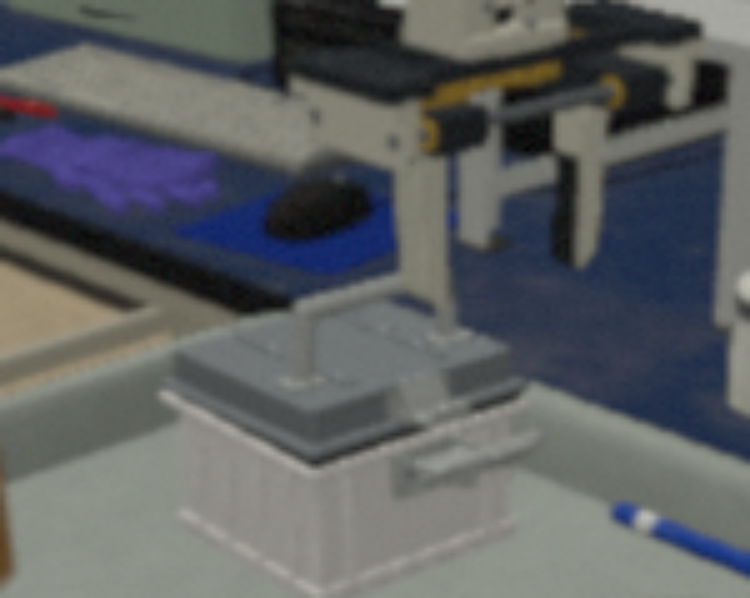

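```bash
python3 - <<'E'
from g import *
d=np.load("top0d.npy");m=np.zeros(d.shape,bool);m[165:215,297:335]=1
L=cloud("top",d,m);L=L[L[:,2]>.06];C=np.c_[(L-O)@ex,(L-O)@ey,L[:,2]]*1000
for x in range(-150,-85,4):
    k=C[abs(C[:,0]-x)<2]
    if len(k):print(x,len(k),"y",np.round([k[:,1].min(),k[:,1].max()]),"zmid",np.round(np.median(k[:,2]),1),"|y|>17:",np.round(k[abs(k[:,1])>17][:,2],0)[:14])
for c in("scene","top"):print(c,[proj(c,[W(-123,-28,104),W(-123,28,104),W(-80,0,78),W(-134,0,99)]).round(1).tolist()])
E
python3 - <<'E'
import cv2
p=cv2.imread("pics/top0.png")[165:215,290:340];cv2.imwrite("pics/top0zz.png",cv2.resize(p,None,fx=12,fy=12,interpolation=cv2.INTER_CUBIC))
E
```

```text
-134 20 y [-13.  15.] zmid 107.9 |y|>17: []
-130 28 y [-13.  24.] zmid 105.4 |y|>17: [105.]
-126 48 y [-26.  28.] zmid 106.5 |y|>17: [106. 103. 107. 107. 105. 106. 110. 108. 107. 104. 107. 104. 107. 103.]
-122 47 y [-25.  27.] zmid 104.9 |y|>17: [106. 102. 106. 104. 106. 104. 108. 105. 105. 108. 107. 105. 108. 106.]
-118 38 y [-19.  25.] zmid 97.0 |y|>17: [101. 102. 100. 101. 103.  99. 103. 104.]
-114 35 y [-19.  22.] zmid 95.7 |y|>17: [97. 97. 98. 99. 95. 96.]
-110 35 y [-20.  22.] zmid 93.5 |y|>17: [93. 95. 93. 92. 97. 94. 96.]
-106 35 y [-20.  23.] zmid 91.9 |y|>17: [91. 90. 92. 93. 91. 93. 90. 94.]
-102 35 y [-20.  22.] zmid 90.0 |y|>17: [89. 90. 87. 90. 86. 88. 84. 87.]
-98 33 y [-21.  22.] zmid 87.4 |y|>17: [81. 87. 84. 85. 87. 85.]
-94 37 y [-21.  22.] zmid 86.1 |y|>17: [84. 82. 85. 84. 84. 85. 84. 84.]
-90 35 y [-21.  22.] zmid 84.1 |y|>17: [79. 81. 82. 80. 80. 82. 79. 81.]
-86 30 y [-17.  21.] zmid 82.7 |y|>17: [87. 82.]
scene [[[337.8, 183.1], [320.7, 189.7], [318.0, 189.7], [332.3, 189.7]]]
top [[[322.6, 177.8], [320.5, 203.6], [301.7, 190.9], [326.5, 191.5]]]
```

View pics/top0zz.png

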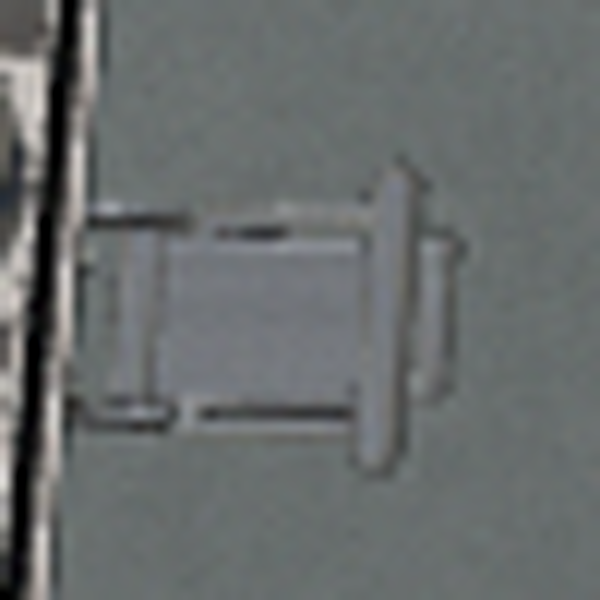

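```bash
python3 -m handwheel '0.005 0.004 -0.1 0 0 0;0.005 0.004 -0.2 0 0 0;0.005 0.004 -0.3 0 0 0;0.005 0.004 -0.36 0 0 0;0.005 0.004 -0.36 0 0 0'
python3 - <<'E'
from g import *
where();show((-124.3,0.5,89),0,'y');
p,d=robot.read_camera("scene");cv2.imwrite("pics/s9.png",cv2.resize(p[120:230,270:380,::-1],None,fx=6,fy=5.4))
E
```

```text
t: 9.95
tool_pos: [0.555, -0.0181, 0.0874]
orientation: [-2.293, -2.14, 0.006]
force: [-1.0, 1.2, 0.0]
opening: 0.0788
t 9.95 carrier mm [-123.5    2.4   87.4] tool z (ex,ey,ez) [ 0.     0.006 -1.   ] F [-1.   1.2  0. ] op 78.8
t 9.95 TCP target [ 0.5569 -0.019   0.089 ] dp [ 0.0019 -0.0009  0.0016] ROW 0.0062 -0.003 0.0052 -0.0012 -0.008 -0.0063
```

View pics/s9.png

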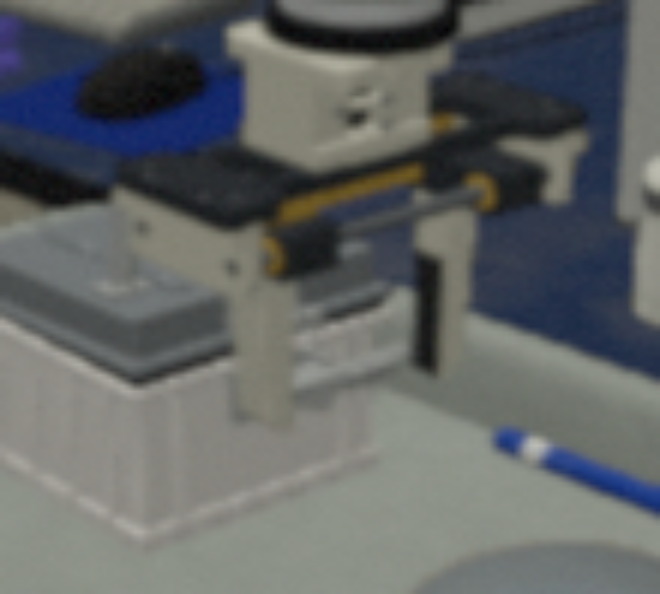

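```bash
python3 -m handwheel '0.004 -0.002 0.004 0 0 0;0.004 -0.002 0.004 0 0 0;0.004 -0.002 0.004 0 0 0;0.004 -0.002 0.004 0 0 0;0.004 -0.002 0.004 0 0 0' 1 20
python3 - <<'E'
from g import *
where();
p,d=robot.read_camera("scene");cv2.imwrite("pics/s10.png",cv2.resize(p[120:230,270:380,::-1],None,fx=6,fy=5.4))
E
```

```text
t: 10.5
tool_pos: [0.5569, -0.0195, 0.0919]
orientation: [-2.296, -2.14, 0.005]
force: [-8.7, -2.0, 0.9]
opening: 0.0542
t 10.5 carrier mm [-124.7    0.4   91.9] tool z (ex,ey,ez) [-0.001  0.004 -1.   ] F [-8.7 -2.   0.9] op 54.2
```

View pics/s10.png

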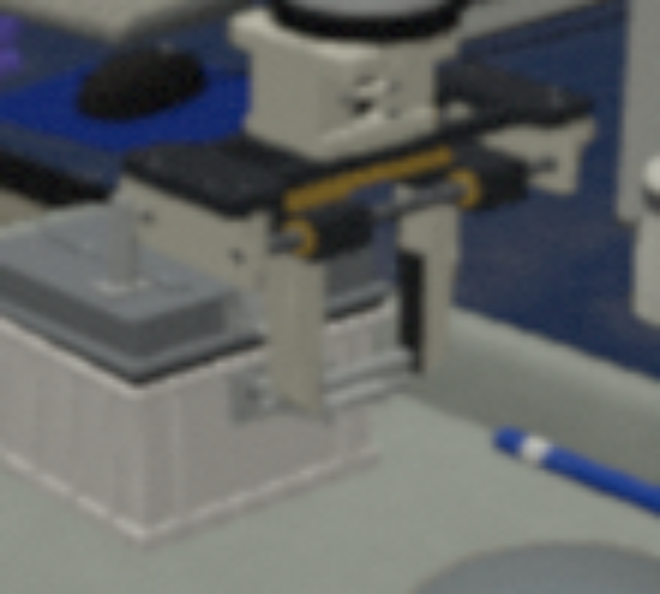

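```bash
python3 -m handwheel '-0.001 0.0226 0.0227 0 0 0;0.001 0.0485 0.04 0 0 0;0.003 0.0775 0.051 0 0 0;0.004 0.094 0.0567 0 0 0;0.004 0.094 0.0567 0 0 0' 1 20
python3 - <<'E'
from g import *
where();
p,d=robot.read_camera("scene");cv2.imwrite("pics/s11.png",cv2.resize(p[120:230,270:380,::-1],None,fx=6,fy=5.4))
E
```

```text
t: 11.05
tool_pos: [0.5589, 0.0099, 0.1093]
orientation: [-2.295, -2.142, 0.003]
force: [-6.2, -0.9, 1.9]
opening: 0.054
t 11.05 carrier mm [-95.3   0.7 109.3] tool z (ex,ey,ez) [ 0.     0.003 -1.   ] F [-6.2 -0.9  1.9] op 54.0
```

View pics/s11.png

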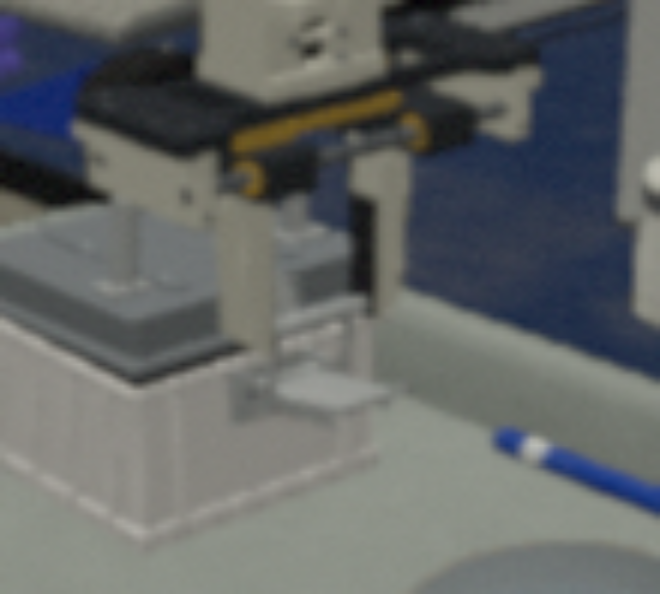

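```bash
python3 -m handwheel '0 0.008 0.014 0 0 0;0.001 0.0166 0.02 0 0 0;0.001 0.0316 0.02 0 0 0;0.002 0.0433 0.02 0 0 0;0.002 0.052 0.018 0 0 0' 1 20
python3 - <<'E'
from g import *
where();
p,d=robot.read_camera("scene");cv2.imwrite("pics/s12.png",cv2.resize(p[130:210,280:370,::-1],None,fx=8,fy=7.4))
E
```

```text
t: 11.6
tool_pos: [0.56, 0.025, 0.115]
orientation: [-2.297, -2.142, 0.002]
force: [-6.9, 0.5, -0.5]
opening: 0.0537
t 11.6 carrier mm [-80.1   0.6 115. ] tool z (ex,ey,ez) [-0.     0.002 -1.   ] F [-6.9  0.5 -0.5] op 53.7
```

View pics/s12.png

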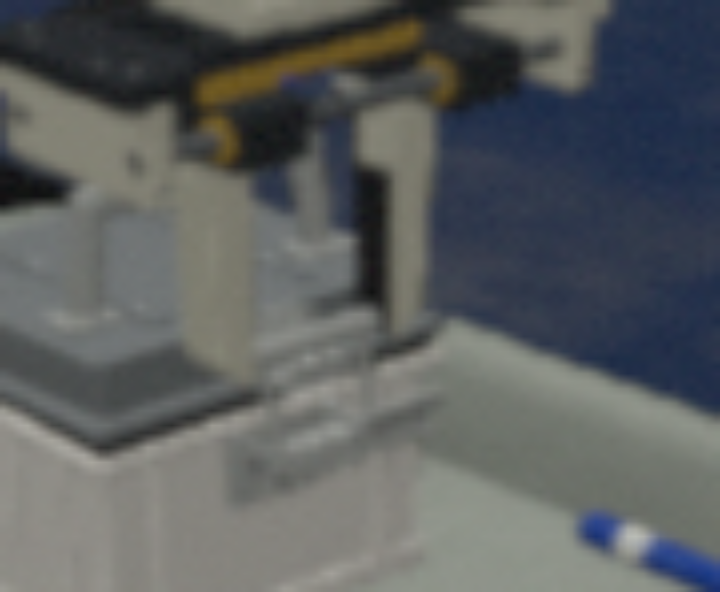

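Run:
```python
from g import *
for z in(116,120,124,127):
    for x in(-84,-80):
        print(z,x,proj("scene",[W(x,20,z),W(x,-27,z)]).round(1).tolist())
for x,z in((-80,114),(-86,116)): print(x,z,proj("scene",[W(x,13,z),W(x,-13,z)]).round(1).tolist())
p=cv2.imread("pics/s12.png");print(p.shape)
img,d=robot.read_camera("scene")
cv2.imwrite("pics/s12b.png",cv2.resize(img[160:200,295:345,::-1],None,fx=14,fy=14,interpolation=cv2.INTER_CUBIC))
m=np.zeros(d.shape,bool);m[168:196,305:335]=1
P=cloud("scene",d,m);C=np.c_[(P-O)@ex,(P-O)@ey,P[:,2]]*1000
k=C[(C[:,0]>-100)&(C[:,0]<-68)&(abs(C[:,1])<22)&(C[:,2]>98)]
for y in range(-20,21,5):
    q=k[abs(k[:,1]-y)<2.5];q=q[np.argsort(-q[:,2])];print(y,np.round(q[:9,[0,2]]).tolist())
```

```text
116 -84 [[312.9, 178.9], [327.2, 173.8]]
116 -80 [[311.9, 178.4], [326.1, 173.3]]
120 -84 [[312.9, 177.5], [327.2, 172.4]]
120 -80 [[311.8, 176.9], [326.2, 171.9]]
124 -84 [[312.9, 176.0], [327.2, 170.9]]
124 -80 [[311.8, 175.5], [326.2, 170.4]]
127 -84 [[312.9, 174.9], [327.2, 169.9]]
127 -80 [[311.8, 174.4], [326.2, 169.4]]
-80 114 [[314.0, 178.4], [322.0, 175.5]]
-86 116 [[315.6, 178.4], [323.5, 175.6]]
(592, 720, 3)
-20 [[-89.0, 125.0], [-82.0, 125.0], [-85.0, 124.0], [-86.0, 122.0], [-87.0, 121.0], [-86.0, 119.0], [-87.0, 118.0], [-85.0, 110.0], [-86.0, 105.0]]
-15 [[-83.0, 125.0], [-84.0, 124.0], [-80.0, 124.0], [-87.0, 123.0], [-85.0, 119.0], [-87.0, 118.0], [-87.0, 117.0], [-85.0, 114.0], [-87.0, 114.0]]
-10 [[-87.0, 124.0], [-85.0, 124.0], [-86.0, 122.0], [-86.0, 121.0], [-86.0, 118.0], [-68.0, 118.0], [-89.0, 115.0], [-90.0, 112.0], [-89.0, 109.0]]
-5 [[-84.0, 125.0], [-82.0, 124.0], [-84.0, 122.0], [-83.0, 121.0], [-89.0, 121.0], [-86.0, 120.0], [-69.0, 119.0], [-86.0, 118.0], [-69.0, 117.0]]
0 [[-85.0, 124.0], [-88.0, 122.0], [-85.0, 118.0], [-89.0, 115.0], [-86.0, 114.0], [-89.0, 114.0], [-90.0, 113.0], [-74.0, 109.0], [-88.0, 108.0]]
5 [[-85.0, 125.0], [-82.0, 124.0], [-87.0, 123.0], [-88.0, 123.0], [-88.0, 121.0], [-87.0, 118.0], [-84.0, 114.0], [-90.0, 113.0], [-92.0, 112.0]]
10 [[-86.0, 125.0], [-86.0, 124.0], [-81.0, 123.0], [-89.0, 122.0], [-86.0, 121.0], [-87.0, 119.0], [-90.0, 116.0], [-91.0, 115.0], [-87.0, 115.0]]
15 [[-83.0, 125.0], [-89.0, 124.0], [-83.0, 122.0], [-88.0, 121.0], [-83.0, 119.0], [-87.0, 118.0], [-86.0, 115.0], [-90.0, 114.0], [-85.0, 111.0]]
20 [[-86.0, 124.0], [-83.0, 123.0], [-85.0, 122.0], [-85.0, 121.0], [-87.0, 120.0], [-86.0, 117.0], [-85.0, 111.0], [-87.0, 106.0], [-84.0, 102.0]]
```

View pics/s12b.png

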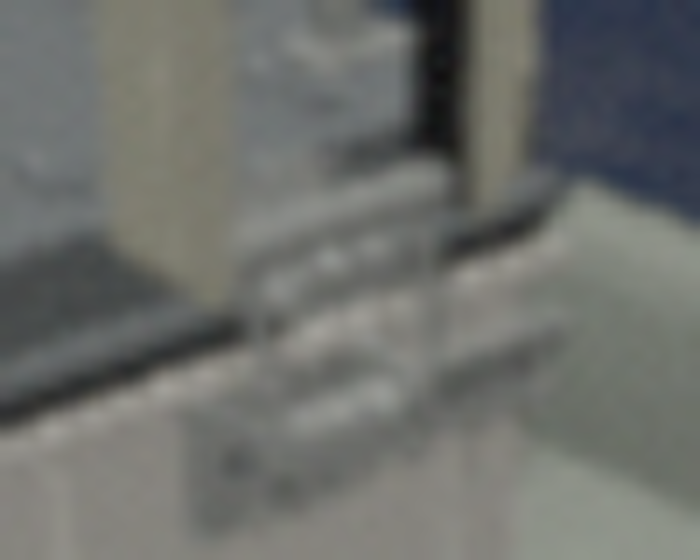

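```bash
python3 -m handwheel '0 0 0 0 0 0;0 0 0.012 0 0 0;0 0.004 0.012 0 0 0;0 0.006 0.012 0 0 0;0 0.006 0.012 0 0 0' 1 45
python3 - <<'E'
from g import *
where();
img,d=robot.read_camera("scene")
cv2.imwrite("pics/s13.png",cv2.resize(img[160:200,295:345,::-1],None,fx=14,fy=14,interpolation=cv2.INTER_CUBIC))
m=np.zeros(d.shape,bool);m[165:196,305:335]=1
P=cloud("scene",d,m);C=np.c_[(P-O)@ex,(P-O)@ey,P[:,2]]*1000
k=C[(C[:,0]>-100)&(C[:,0]<-72)&(abs(C[:,1])<22)&(C[:,2]>116)]
k=k[np.argsort(-k[:,2])];print(np.round(k[:12]).tolist(),np.median(k[:,0]))
E
```

```text
t: 12.2
tool_pos: [0.5601, 0.0264, 0.1184]
orientation: [-2.297, -2.142, 0.002]
force: [-5.0, -1.9, -1.3]
opening: 0.0527
t 12.2 carrier mm [-78.8   0.7 118.4] tool z (ex,ey,ez) [-0.     0.001 -1.   ] F [-5.  -1.9 -1.3] op 52.7
[[-84.0, -9.0, 129.0], [-83.0, 9.0, 129.0], [-84.0, 16.0, 128.0], [-82.0, 18.0, 128.0], [-81.0, 1.0, 128.0], [-83.0, -20.0, 128.0], [-81.0, -19.0, 128.0], [-87.0, 3.0, 128.0], [-80.0, 10.0, 128.0], [-86.0, 21.0, 128.0], [-84.0, -13.0, 128.0], [-85.0, -15.0, 128.0]] -85.14286553048284
```

View pics/s13.png

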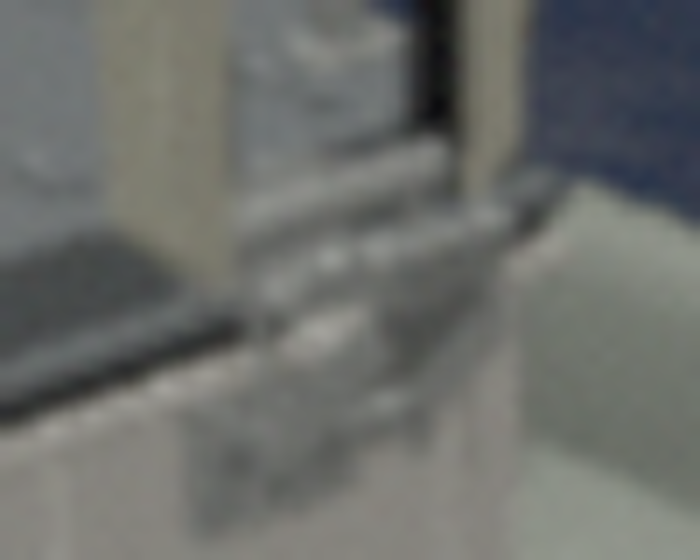

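```bash
python3 -m handwheel '0 0.003 -0.007 0 0 0;0 0.003 -0.014 0 0 0;0 0.003 -0.021 0 0 0;0 0.003 -0.028 0 0 0;0 0.003 -0.028 0 0 0' 1 30
python3 - <<'E'
from g import *
where();
img,d=robot.read_camera("scene")
cv2.imwrite("pics/s14.png",cv2.resize(img[160:200,295:345,::-1],None,fx=14,fy=14,interpolation=cv2.INTER_CUBIC))
E
```

```text
t: 12.75
tool_pos: [0.5604, 0.0283, 0.1105]
orientation: [-2.297, -2.141, -0.001]
force: [-5.9, 2.0, 1.4]
opening: 0.0534
t 12.75 carrier mm [-76.9   0.5 110.5] tool z (ex,ey,ez) [ 0.001  0.001 -1.   ] F [-5.9  2.   1.4] op 53.4
```

View pics/s14.png

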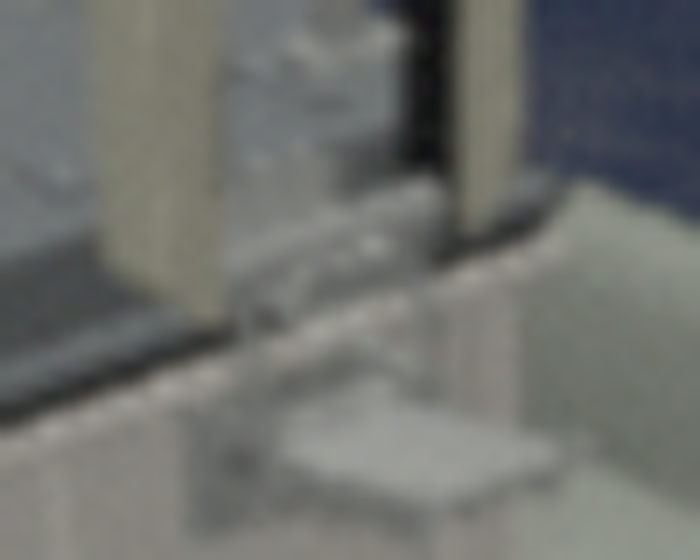

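```bash
python3 -m handwheel '0 -0.003 -0.004 0 0 0;0 -0.003 -0.007 0 0 0;0 -0.003 -0.007 0 0 0' 1 20
python3 - <<'E'
from g import *
where();
img,d=robot.read_camera("scene")
cv2.imwrite("pics/s15.png",cv2.resize(img[160:200,295:345,::-1],None,fx=14,fy=14,interpolation=cv2.INTER_CUBIC))
E
```

```text
t: 13.1
tool_pos: [0.5605, 0.0281, 0.1088]
orientation: [-2.296, -2.141, -0.002]
force: [-7.2, 4.7, 4.0]
opening: 0.0536
t 13.1 carrier mm [-77.    0.4 108.8] tool z (ex,ey,ez) [ 0.002  0.001 -1.   ] F [-7.2  4.7  4. ] op 53.6
```

View pics/s15.png

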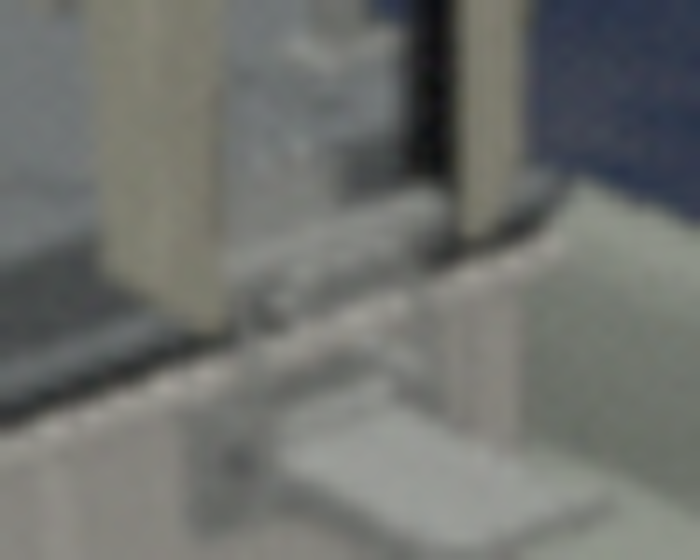

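```bash
python3 -m handwheel '0 0 0 0 0 0;0 0 0 0 0 0;0 0 0 0 0 0;0 0 0 0 0 0' -0.7
python3 - <<'E'
from g import *
where();
img,d=robot.read_camera("scene")
cv2.imwrite("pics/s16.png",cv2.resize(img[160:200,295:345,::-1],None,fx=14,fy=14,interpolation=cv2.INTER_CUBIC))
m=np.zeros(d.shape,bool);m[165:196,305:335]=1
P=cloud("scene",d,m);C=np.c_[(P-O)@ex,(P-O)@ey,P[:,2]]*1000
k=C[(C[:,0]>-100)&(C[:,0]<-70)&(abs(C[:,1])<25)&(abs(C[:,1])>16)&(C[:,2]>104)]
k=k[np.argsort(-k[:,2])];print(np.round(k[:16]).tolist())
E
```

```text
t: 13.55
tool_pos: [0.5614, 0.0265, 0.1083]
orientation: [2.298, 2.141, 0.002]
force: [-0.5, -1.2, -0.1]
opening: 0.0778
t 13.55 carrier mm [-78.6  -0.7 108.3] tool z (ex,ey,ez) [ 0.    -0.001 -1.   ] F [-0.5 -1.2 -0.1] op 77.8
[[-85.0, 20.0, 119.0], [-81.0, 24.0, 119.0], [-81.0, -22.0, 119.0], [-85.0, 17.0, 118.0], [-87.0, 22.0, 118.0], [-85.0, 24.0, 118.0], [-80.0, 20.0, 117.0], [-83.0, -20.0, 117.0], [-81.0, -19.0, 117.0], [-83.0, -24.0, 116.0], [-86.0, -18.0, 116.0], [-83.0, -17.0, 115.0], [-85.0, -22.0, 115.0], [-83.0, 22.0, 114.0], [-86.0, -18.0, 113.0], [-83.0, 19.0, 113.0]]
```

View pics/s16.png

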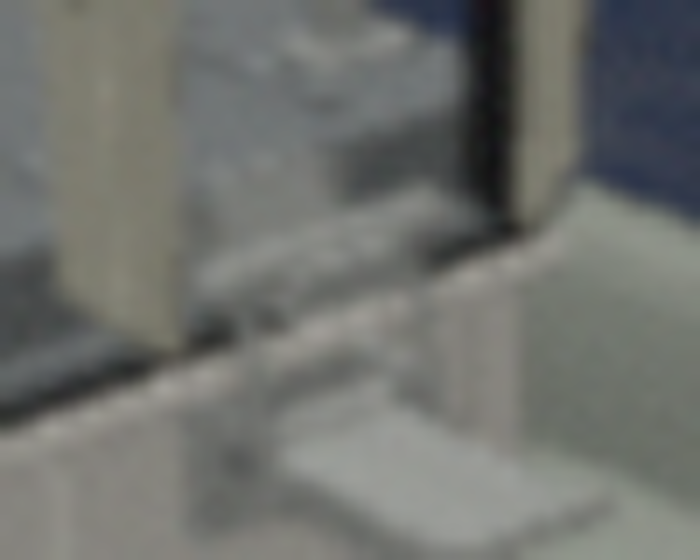

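```bash
python3 -m handwheel '0 0 0.08 0 0 0;0 0 0.18 0 0 0;0 -0.08 0.28 0 0 0;-0.01 -0.18 0.3 0 0 0;-0.02 -0.28 0.3 0 0 0'
python3 - <<'E'
from g import *
where();
img,d=robot.read_camera("scene")
cv2.imwrite("pics/s17.png",cv2.resize(img[140:210,290:360,::-1],None,fx=8,fy=8,interpolation=cv2.INTER_CUBIC))
img,d=robot.read_camera("top")
cv2.imwrite("pics/t17.png",cv2.resize(img[140:240,220:350,::-1],None,fx=5.5,fy=5.5,interpolation=cv2.INTER_CUBIC))
for q in("lever_tip","loop_bar","hook_seat"):
    a={}
    for c in("scene","top"):
        r=robot.tip_of(c,q)
        if r:a[c]=r[0]["at"][::-1];print(q,c,round(r[0]["conf"],2),np.round(a[c],1))
    if len(a)==2:
        X,e=tri(a["scene"],a["top"]);dd=(X-O)*1000;print(q,np.round([dd@ex,dd@ey,dd[2]],1),np.round(e,4))
for x,z in((-138,78),(-79.3,114)):print([proj(c,[W(x,0,z)]).round(1).tolist() for c in("scene","top")])
E
```

```text
t: 14.1
tool_pos: [0.5562, -0.0584, 0.2004]
orientation: [2.294, 2.141, 0.004]
force: [0.8, -0.0, 0.0]
opening: 0.079
t 14.1 carrier mm [-163.7   -1.7  200.4] tool z (ex,ey,ez) [-0.    -0.005 -1.   ] F [ 0.8 -0.   0. ] op 79.0
lever_tip scene 0.63 [333.4 198.1]
lever_tip top 0.57 [325.3 192.1]
lever_tip [-133.    -3.4   74.1] [0.0012 0.0012]
loop_bar scene 0.67 [314.3 174.8]
hook_seat scene 0.91 [315.7 176.6]
hook_seat top 0.56 [300.6 186.4]
hook_seat [-75.8  -0.7 113.7] [0.0037 0.0037]
[[[333.3, 197.9]], [[327.9, 193.1]]]
[[[317.9, 176.8]], [[301.1, 188.1]]]
```

View pics/s17.png

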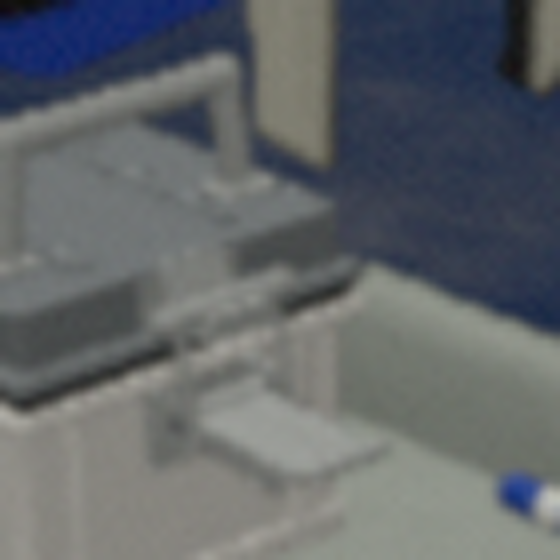

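View pics/t17.png

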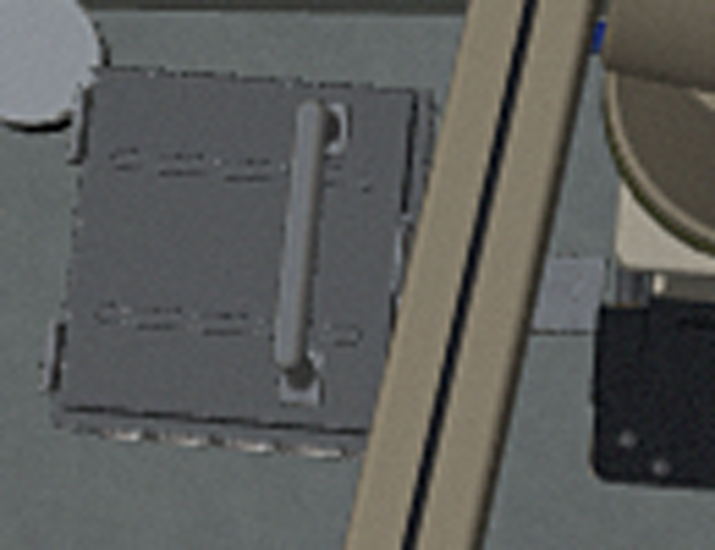

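```bash
cat > lv.py <<'E'
from g import *
def tcp(phi,r,extra,tilt):
    u=np.array([-np.sin(phi),-np.cos(phi)]);n=np.array([-np.cos(phi),np.sin(phi)])
    de=abs(np.pi/2-phi-np.deg2rad(tilt))
    return np.array([-80,78])+r*u+n*(2+7.5*np.sin(de)+extra)
def rows(L,r=44):
    s=robot.read_state();R0=R.from_rotvec(s["orientation"]).as_matrix()
    for phi,extra,tilt in L:
        q=tcp(phi,r,extra,tilt);T,M=goal((q[0],0,q[1]),-tilt,'y');rv=R.from_matrix(M@R0.T).as_rotvec()
        print(phi,extra,tilt,np.round(q,1),"|",*np.round((T-s["tool_pos"])/.3,3),*np.round(rv/np.deg2rad(45),3))
E
python3 - <<'E'
from lv import *
rows([(1.6,60,10),(1.6,20,15),(1.6,0,15)])
E
```

```text
1.6 60 10 [-122.1  142.8] | 0.01 0.132 -0.182 0.221 -0.017 -0.006
1.6 20 15 [-123.3  103.4] | 0.009 0.128 -0.313 0.332 -0.025 -0.006
1.6 0 15 [-123.9   83.4] | 0.009 0.126 -0.38 0.332 -0.025 -0.006
```

```bash
python3 -m handwheel '0 0 0 0 0 0;0.01 0.06 -0.05 0.08 0 0;0.01 0.13 -0.12 0.16 -0.01 0;0.01 0.13 -0.18 0.24 -0.02 -0.006;0.01 0.13 -0.22 0.32 -0.025 -0.006' 1 20
python3 - <<'E'
from lv import *
where();print(np.round(robot.read_state()["q"],2))
rows([(1.6,20,15),(1.6,5,15),(1.5,0,15)])
img,d=robot.read_camera("scene")
cv2.imwrite("pics/s18.png",cv2.resize(img[100:230,270:400,::-1],None,fx=4.6,fy=4.6,interpolation=cv2.INTER_CUBIC))
E
```

```text
t: 15.0
tool_pos: [0.5572, -0.0169, 0.1304]
orientation: [-2.165, -2.012, -0.278]
force: [-0.4, -0.2, -0.3]
opening: 0.0436
t 15.0 carrier mm [-122.2    0.4  130.4] tool z (ex,ey,ez) [ 0.252 -0.    -0.968] F [-0.4 -0.2 -0.3] op 43.6
[-0.29  0.1   1.71  0.25  1.4  -0.27]
1.6 20 15 [-123.3  103.4] | 0.001 -0.004 -0.09 0.009 -0.0 -0.001
1.6 5 15 [-123.7   88.4] | 0.001 -0.005 -0.14 0.009 -0.0 -0.001
1.5 0 15 [-124.1   78.3] | 0.001 -0.007 -0.173 0.009 -0.0 -0.001
```

View pics/s18.png

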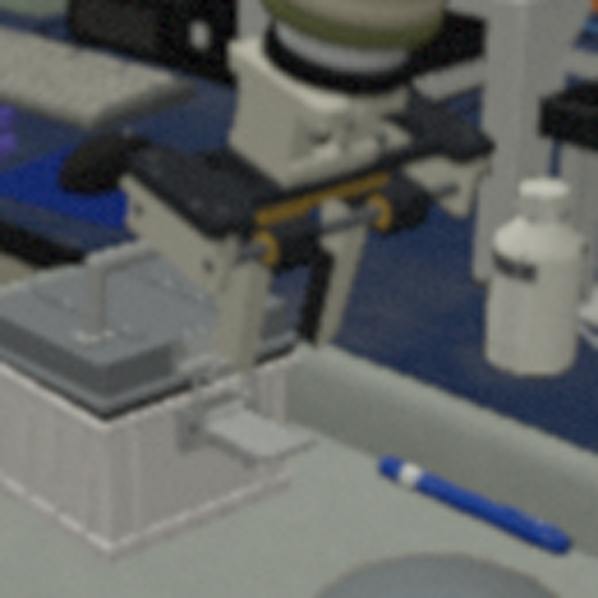

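```bash
python3 -m handwheel '0 -0.002 -0.03 0.009 0 0;0 -0.003 -0.06 0.009 0 0;0.001 -0.004 -0.1 0.009 0 0;0.001 -0.004 -0.1 0.009 0 0;0.001 -0.004 -0.1 0.009 0 0'
python3 - <<'E'
from lv import *
where()
rows([(1.6,5,15),(1.5,0,15),(1.4,0,15),(1.3,0,18),(1.2,0,22)])
img,d=robot.read_camera("scene")
cv2.imwrite("pics/s19.png",cv2.resize(img[150:220,290:360,::-1],None,fx=8,fy=8,interpolation=cv2.INTER_CUBIC))
E
```

```text
t: 15.55
tool_pos: [0.5578, -0.0191, 0.1015]
orientation: [-2.164, -2.009, -0.282]
force: [0.3, 0.6, 0.3]
opening: 0.0021
t 15.55 carrier mm [-124.4   -0.4  101.5] tool z (ex,ey,ez) [ 0.256 -0.    -0.967] F [0.3 0.6 0.3] op 2.1
1.6 5 15 [-123.7   88.4] | -0.001 0.002 -0.043 0.003 -0.0 0.0
1.5 0 15 [-124.1   78.3] | -0.001 0.001 -0.077 0.003 -0.0 0.0
1.4 0 15 [-123.8   73.2] | -0.001 0.002 -0.094 0.003 -0.0 0.0
1.3 0 18 [-123.    68.5] | -0.001 0.005 -0.11 0.07 -0.005 0.0
1.2 0 22 [-121.8   64. ] | -0.001 0.009 -0.125 0.159 -0.012 0.0
```

View pics/s19.png

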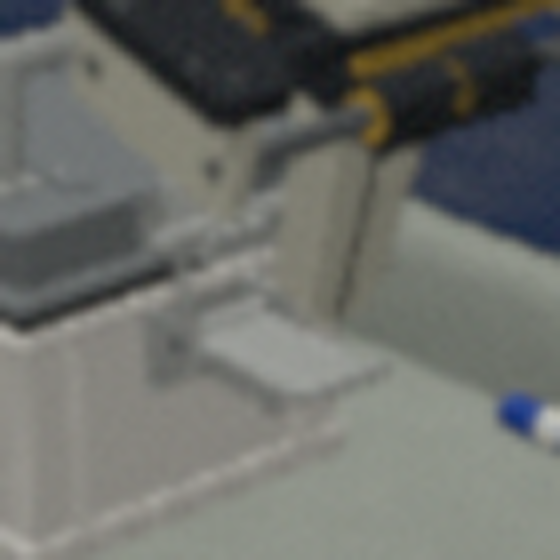

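```bash
python3 -m handwheel '-0.001 0.002 -0.043 0 0 0;-0.001 0.001 -0.077 0 0 0;-0.001 0.002 -0.094 0.003 0 0;-0.001 0.005 -0.11 0.07 -0.005 0;-0.001 0.009 -0.125 0.159 -0.012 0'
python3 - <<'E'
from lv import *
where()
rows([(1.2,0,22),(1.1,0,27),(1.0,0,32),(.9,0,37),(.8,0,42),(.7,0,45)])
img,d=robot.read_camera("scene")
cv2.imwrite("pics/s20.png",cv2.resize(img[150:220,290:360,::-1],None,fx=8,fy=8,interpolation=cv2.INTER_CUBIC))
E
```

```text
t: 16.1
tool_pos: [0.5579, -0.0161, 0.0643]
orientation: [-2.088, -1.941, -0.41]
force: [-0.6, 1.4, 4.2]
opening: 0.0004
t 16.1 carrier mm [-121.3   -0.3   64.3] tool z (ex,ey,ez) [ 0.377 -0.001 -0.926] F [-0.6  1.4  4.2] op 0.4
1.2 0 22 [-121.8   64. ] | -0.001 -0.002 -0.001 -0.003 0.002 -0.0
1.1 0 27 [-120.1   59.8] | -0.001 0.004 -0.015 0.107 -0.006 -0.0
1.0 0 32 [-118.2   56. ] | -0.0 0.01 -0.028 0.218 -0.014 -0.0
0.9 0 37 [-115.8   52.4] | 0.0 0.018 -0.04 0.329 -0.023 -0.0
0.8 0 42 [-113.2   49. ] | 0.001 0.027 -0.051 0.44 -0.031 -0.0
0.7 0 45 [-110.4   46. ] | 0.002 0.036 -0.061 0.506 -0.036 -0.0
```

View pics/s20.png

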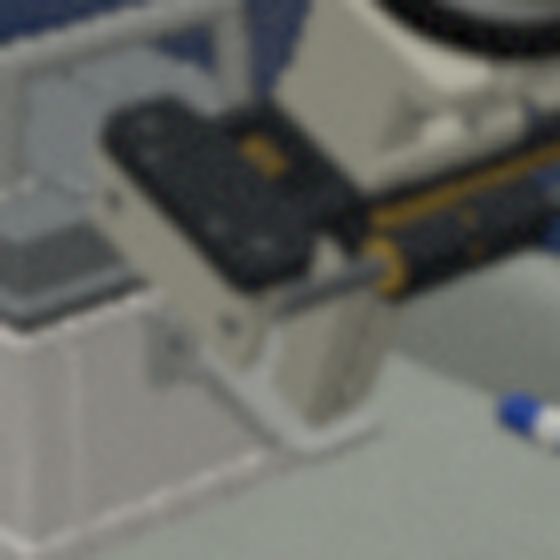

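```bash
python3 -m handwheel '0 0.006 -0.015 0.107 -0.006 0;0 0.012 -0.028 0.218 -0.014 0;0.001 0.02 -0.04 0.329 -0.023 0;0.002 0.029 -0.051 0.44 -0.031 0;0.002 0.038 -0.061 0.506 -0.036 0'
python3 - <<'E'
from lv import *
where()
rows([(.7,0,45),(.6,0,48),(.5,0,48),(.4,0,48),(.3,0,48),(.2,0,48)])
img,d=robot.read_camera("scene")
cv2.imwrite("pics/s21.png",cv2.resize(img[150:220,290:360,::-1],None,fx=8,fy=8,interpolation=cv2.INTER_CUBIC))
E
```

```text
t: 16.65
tool_pos: [0.5585, -0.0061, 0.0457]
orientation: [-1.836, -1.699, -0.76]
force: [0.9, -2.0, 4.3]
opening: 0.0008
t 16.65 carrier mm [-1.113e+02 -1.000e-01  4.570e+01] tool z (ex,ey,ez) [ 0.708 -0.001 -0.707] F [ 0.9 -2.   4.3] op 0.8
0.7 0 45 [-110.4   46. ] | -0.0 0.003 0.001 -0.001 -0.002 0.003
0.6 0 48 [-107.3   43.4] | 0.001 0.013 -0.008 0.066 -0.007 0.003
0.5 0 48 [-104.4   41.2] | 0.001 0.023 -0.015 0.066 -0.007 0.003
0.4 0 48 [-101.2   39.2] | 0.002 0.033 -0.022 0.066 -0.007 0.003
0.3 0 48 [-97.9  37.5] | 0.003 0.044 -0.027 0.066 -0.007 0.003
0.2 0 48 [-94.4  36. ] | 0.004 0.056 -0.032 0.066 -0.007 0.003
```

View pics/s21.png

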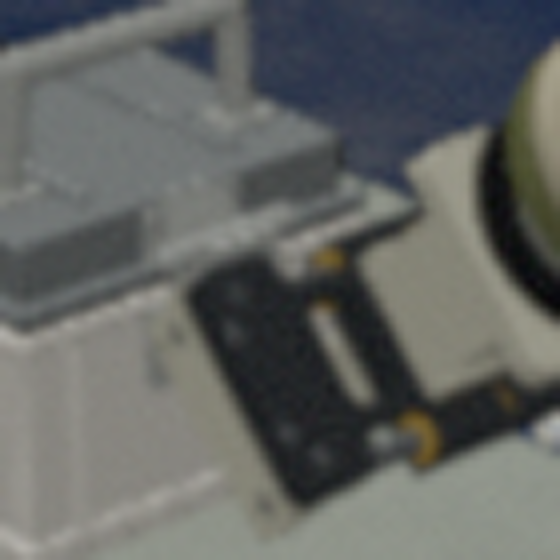

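```bash
python3 -m handwheel '0.001 0.013 -0.008 0.05 -0.005 0;0.001 0.023 -0.015 0.066 -0.007 0;0.002 0.033 -0.022 0.066 -0.007 0;0.003 0.044 -0.027 0.066 -0.007 0;0.004 0.056 -0.032 0.066 -0.007 0'
python3 - <<'E'
from lv import *
where()
rows([(.2,0,48),(.15,0,48),(.1,0,48),(.05,0,48),(0,0,48)])
img,d=robot.read_camera("scene")
cv2.imwrite("pics/s22.png",cv2.resize(img[150:220,290:360,::-1],None,fx=8,fy=8,interpolation=cv2.INTER_CUBIC))
E
```

```text
t: 17.2
tool_pos: [0.5593, 0.0122, 0.0362]
orientation: [-1.8, -1.672, -0.798]
force: [-0.2, -0.2, 0.1]
opening: 0.0004
t 17.2 carrier mm [-93.    0.4  36.2] tool z (ex,ey,ez) [ 0.741 -0.    -0.671] F [-0.2 -0.2  0.1] op 0.4
0.2 0 48 [-94.4  36. ] | 0.001 -0.005 -0.001 0.004 0.0 -0.0
0.15 0 48 [-92.6  35.4] | 0.001 0.001 -0.003 0.004 0.0 -0.0
0.1 0 48 [-90.8  34.9] | 0.002 0.007 -0.005 0.004 0.0 -0.0
0.05 0 48 [-88.9  34.4] | 0.002 0.013 -0.006 0.004 0.0 -0.0
0 0 48 [-87.  34.] | 0.003 0.02 -0.007 0.004 0.0 -0.0
```

View pics/s22.png

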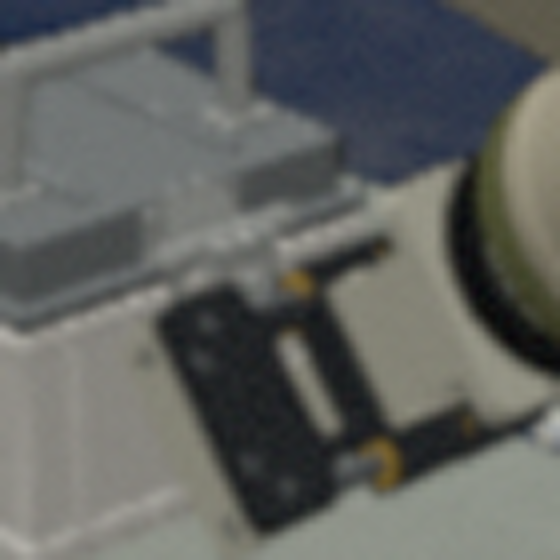

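```bash
python3 -m handwheel '0.001 0.005 -0.003 0 0 0;0.001 0.009 -0.004 0 0 0;0.001 0.013 -0.005 0 0 0;0.001 0.013 -0.005 0 0 0'
python3 - <<'E'
from lv import *
where()
E
```

```text
t: 17.65
tool_pos: [0.5598, 0.0153, 0.0347]
orientation: [-1.8, -1.671, -0.799]
force: [-0.4, 0.5, 0.1]
opening: 0.0007
t 17.65 carrier mm [-89.8   0.2  34.7] tool z (ex,ey,ez) [ 0.741 -0.001 -0.671] F [-0.4  0.5  0.1] op 0.7
```

```bash
python3 -m handwheel '0 0.004 0 0 0 0;0 0.008 0 0 0 0;0 0.012 0 0 0 0;0 0.012 0 0 0 0'
python3 - <<'E'
from lv import *
where()
E
```

```text
t: 18.05
tool_pos: [0.5601, 0.0173, 0.0347]
orientation: [-1.803, -1.672, -0.799]
force: [-1.4, -8.0, 1.9]
opening: 0.0009
t 18.05 carrier mm [-87.8   0.   34.7] tool z (ex,ey,ez) [ 0.74  -0.002 -0.673] F [-1.4 -8.   1.9] op 0.9
```

```bash
python3 -m handwheel '-0.005 -0.05 0.045 0 0 0;-0.01 -0.12 0.11 0 0 0;-0.015 -0.2 0.18 -0.15 0.01 0;-0.02 -0.3 0.35 -0.3 0.02 0;-0.02 -0.3 0.5 -0.5 0.04 0'; python3 -m handwheel '-0.2 -0.2 0.2 -0.2 0.01 0;-0.3 -0.3 0.3 -0.4 0.02 0;-0.4 -0.4 0.3 -0.5 0.03 0;-0.4 -0.4 0.3 -0.5 0.03 0'
python3 - <<'E'
from lv import *
where()
img,d=robot.read_camera("scene");cv2.imwrite("pics/s23f.png",img[:,:,::-1])
cv2.imwrite("pics/s23.png",cv2.resize(img[130:220,270:360,::-1],None,fx=6.5,fy=6.5,interpolation=cv2.INTER_CUBIC))
img,dt=robot.read_camera("top")
cv2.imwrite("pics/t23.png",cv2.resize(img[110:310,165:485,::-1],None,fx=2.5,fy=2.5,interpolation=cv2.INTER_CUBIC))
np.save("t23d.npy",dt);np.save("s23d.npy",d)
for q in("lever_tip","loop_bar","hook_seat","lid_handle"):
    a={}
    for c in("scene","top"):
        r=robot.tip_of(c,q)
        if r:a[c]=r[0]["at"][::-1];print(q,c,round(r[0]["conf"],2),np.round(a[c],1))
    if len(a)==2:
        X,e=tri(a["scene"],a["top"]);dd=(X-O)*1000;print(q,np.round([dd@ex,dd@ey,dd[2]],1),np.round(e,4))
for x,z in((-80,20),(-78,109),(-80,109.5),(-30,161)):print(x,z,[proj(c,[W(x,0,z)]).round(1).tolist() for c in("scene","top")])
E
```

```text
t: 18.55
tool_pos: [0.5527, -0.0741, 0.1812]
orientation: [-2.059, -1.898, -0.462]
force: [1.8, 0.5, -0.5]
opening: 0.0006
t: 18.95
tool_pos: [0.4335, -0.1904, 0.2746]
orientation: [-2.277, -2.123, -0.066]
force: [0.6, -0.1, 0.2]
opening: 0.0002
t 18.95 carrier mm [-304.4  110.9  274.6] tool z (ex,ey,ez) [ 0.05  -0.008 -0.999] F [ 0.6 -0.1  0.2] op 0.2
lever_tip scene 0.89 [317.2 211.1]
lever_tip top 0.42 [303.2 194. ]
lever_tip [-80.6  -0.5  15.9] [0.003 0.003]
loop_bar scene 0.5 [314.  174.9]
hook_seat scene 0.81 [315.3 179.1]
hook_seat top 0.77 [303.9 190. ]
hook_seat [-83.1   6.4 111.7] [0.004 0.004]
lid_handle scene 0.7 [306.9 157.1]
lid_handle top 0.83 [275.3 182.6]
lid_handle [-28.8  -2.7 150.5] [0.0025 0.0025]
-80 20 [[[318.0, 209.6]], [[302.1, 194.9]]]
-78 109 [[[317.5, 178.5]], [[300.5, 188.5]]]
-80 109.5 [[[318.0, 178.6]], [[301.5, 188.5]]]
-30 161 [[[305.3, 153.8]], [[276.1, 182.1]]]
```

View pics/s23.png

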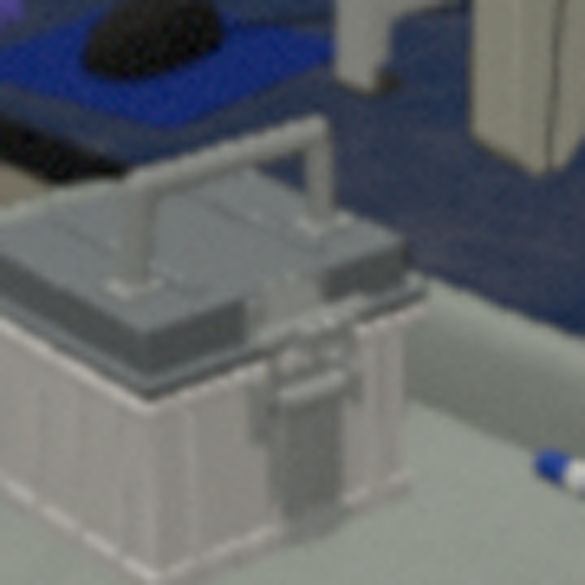

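View pics/t23.png

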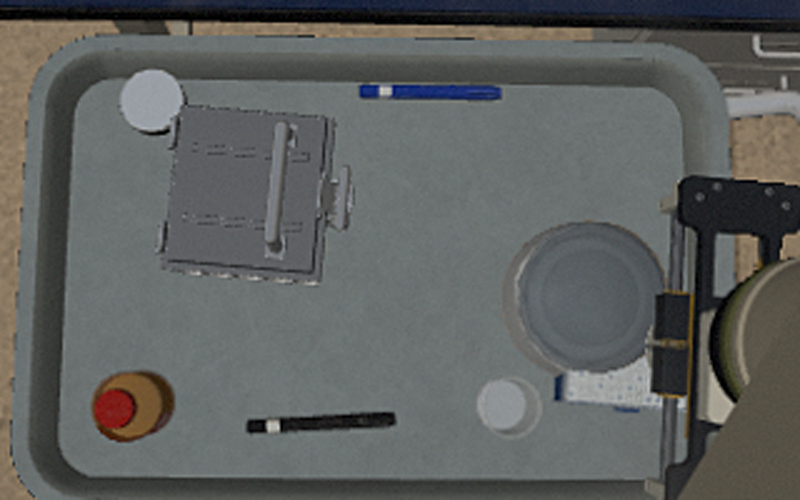

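```bash
python3 -m handwheel '0 0 0.03 0 0 0;0 0 0.06 0 0 0;0 0 0.06 0 0 0;0 0 0.06 0 0 0'
python3 - <<'E'
from g import *
where();robot.close_job()
E
```

```text
t: 19.85
tool_pos: [0.4342, -0.1911, 0.2903]
orientation: [-2.277, -2.115, -0.069]
force: [0.9, 0.5, -0.1]
opening: 0.0003
t 19.85 carrier mm [-305.   110.2  290.3] tool z (ex,ey,ez) [ 0.055 -0.006 -0.998] F [ 0.9  0.5 -0.1] op 0.3
the job is handed in; nothing more can be done
```

The carrier is shut and latched, and the job was handed in at about 19.9 s, well inside the 64 s limit.

- **Lid:** I held the handle bar and walked the lid down its arc onto the gasket. I let go only once the gasket pushed back with about 4 N.
- **Loop:** I pinched the loop bar by its ends, carried it over the hook's lip and lowered it into the seat. After release it measured about 114 mm up, as expected.
- **Lever:** I pressed it round its pivot with the shut fingers. It snapped over centre, and an 8 N press then put it at about 0.02 rad.

**Last checks**
- **Lever and lid:** The final pictures show the lever flat against the case, its tip measured at (-81, 0, 16) mm in the carrier's frame. They also show the loop over the hook and no visible gap under the lid.
- **Bystanders:** The black marker was at the same pixel as at the start. The beaker, acid bottle and blue marker look unmoved by eye. The arm partly covered the tip box and centrifuge in the last top picture, so I could not fully check those. I never identified the cone case in the images.
- **Arm:** It ended clear of everything, with the measured force near zero.

**Checks that disagreed**
- **Point finder:** It placed the shut handle about 10 mm low and the hook seat about 6 mm to one side. The pictures and contact forces did not support either reading.
- **Bar while gripped:** The jaws read 53 to 54 mm across the 56 mm bar, and the bar seemed to slip a few millimetres in the pads. I gripped harder and lifted more before passing the lip.

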